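# Close the wash manifold's port with its threaded plug

### The arm

A 6-joint arm with a two-finger parallel gripper is mounted at the origin on the work surface. World frame = base frame: x ahead of the robot, y to its left, z up, the work surface at z = 0. Lengths are in m, angles in degrees, forces in N, time in s.
With the tool pointing down it reaches from about 0.275 to 0.725 m from the base axis. Payload 5.6 kg.
Tool frame: the origin (TCP) lies midway between the tips of the shut fingers; the grasp point (between the pads) lies 19 mm behind it; z points along the fingers, y is the line along which they close (so a half turn about z gives the same grasp; the last joint's range is limited). The gripper opens to 85 mm and grips with 20 to 120 N. Pads are 22 mm wide; open, the fingers measure 114 mm over their backs; the gripper's body (76 mm by 85 mm) begins 54 mm behind the grasp point. The pads swing forward as they close: fully open they stand 13 mm farther back than shut.
Start: joints at [79.561, 14.616, 6.199, 0, -81.583, -16.306], TCP at [0.247, 0.491, 0.201] pointing down, gripper open.
Joint ranges: [-168.99, 168.99], [-69.2, 112.95], [-62.41, 85.93], [-164.36, 98.24], [-168.68, -3.75], [-174.98, 174.98]. Speed limits (degrees/s): [147.25, 147.25, 180, 180, 180, 180].

### API

Orientations are given as [roll, pitch, yaw] about the fixed x, y, z axes, in that order (R = Rz(yaw) Ry(pitch) Rx(roll)).
In Python, from bench import r, vision, job gives the robot as it stands. The module is installed in compiled form; this text tells all that it offers.
- The arm moves only by the tool play_rows, never from a script. Its argument "moves" is a list that holds one entry, the list of rows, each a list of 5 numbers: the shift along the tool's x, y, z in mm, then the turn about the tool's z in degrees, then the closure, from 0 (fully open) to 1 (shut). A call has 1 to 12 rows; each row shifts and turns the commanded pose from where the row before left it, along the tool's axes as they then stand; what a row does not reach is not made up. A row lasts 1/8 s, in which the tool goes at most 62.5 mm and 10.7 degrees, less where a joint would pass 70% of its speed; a pose out of reach is approached as far as the arm can. A call is refused whole if a number of a shift passes 62.5 or a number of a turn 10.7, either way. A call with a gripper value outside its range is refused whole. The fingers move at their own pace and stop on an object; "force" is the grip in N (left out, the last holds). Time passes only in rows, so rows that do not move let the fingers close. It gives the time, the measured TCP pose, the force, the opening and the grip force at its end, in the units of the state.
- r.read_state(): the state, without advancing time (a new reading comes with each control period).
- vision.read_camera(name): name is "scene" or "top" or "wrist"; returns the picture (400x640x3 uint8, blue, green, red); there is no depth.
- vision.get_calibration(name): a dict with "fx", "fy", "cx", "cy" (pixels), "world_to_cam" (4x4, takes a point from world to camera coordinates); the wrist camera has in their place "tool_from_camera" (4x4, takes a point from camera to tool coordinates, whose origin is the TCP and whose axes are the flange's). Camera axes: x right, y down, z forward; pixel columns grow to the right and rows downward; lengths in m; the calibration is good to about 2 mm. A picture is of the moment at which its call begins: read the wrist's pose just before it. get_calibration takes no time and is no camera call.
- job.job_done(): hands the job in; it is judged then, once.
The state is a dict: "clock": time; "joint_positions": joint angles; "qd": joint speeds; "joint_efforts": joint torques, N m; "tool_pos": TCP position; "tool_rot": TCP orientation; "force": force on the tool from outside, world axes, zero at the start; "moment": the same for the moment, N m; "width": finger opening in m; "grasp_force": force on a finger pad.
Only numpy, scipy, OpenCV 4.12 (cv2) and the standard library are available. Lean on these libraries where they do the work, as an engineer would, in place of code of your own. Each camera call takes 0.05 s, during which the arm holds its last target. There are 200 camera calls.

### The job

Take the winged plug out of its grey cup and close the open port of the white manifold with it: set it upright in the collar, turn it gently backwards (anticlockwise from above) until it drops into the thread start, then screw it clockwise fully home, flange flat on the collar, and let go. Do not force or cross-thread it: never twist or press on once it binds or has reached its stop. Leave the other things on the bench where they are.

Things in the scene. Friction and masses are not known exactly. Their poses are not given: they have to be found in the camera images.
- plug: Loose bare-steel port plug, 140 to 240 g, hanging upright in its cup at the start. Origin: centre of the flat underside of its round flange (58 mm across, 5 mm thick); z up along the axis, x along the wing.
- wing (a point): Grip point of the plug, 28 mm above its origin on the axis. The wing is an upright flat bar on the flange, 46 mm long (plug x), 12 mm thick (plug y), from 5 to 34 mm above the plug's origin.
- pins (a point): Point on the plug's axis 22.5 mm below its origin: three radial pins, 5 mm thick, 120 degrees apart (one along plug +x), 42.6 mm across their tips, stick out of the plain shank, which is 29.6 mm across and reaches 46 mm below the origin, its last 8 mm tapered to 20 mm.
- stand: Fixed grey plastic cup, round, 72 mm outside, bore 50 mm, 50 mm high, in which the plug hangs by its flange. Origin: centre of its underside on the bench.
- manifold: Fixed white plastic block 100 (x) by 150 (y) mm, its top 35 mm above the bench, with the open aluminium collar on it and, 70 mm beside that, a low closed cap (34 mm across, top at 61 mm) that stays as it is. Origin: centre of its underside on the bench.
- port (a point): Centre of the open collar's mouth, level with its rim, 85 mm above the bench, on the manifold 25 mm to +y of its origin; z up. Collar: 58 mm outside, 46 mm bore; inside, a right-hand three-start thread, clear bore 32 mm, lead 28.5 mm per turn, axial play 1.5 mm. Fully home, the plug's flange lies on the rim with its origin at this point.
- thread (a point): Point on the collar's axis 12 mm below the rim. WHERE the three thread starts lie round the bore differs each time; no frame shows it. Set in, the pins rest on flat lands with the flange 20 mm above the rim (24 mm on a blunt stop). Within 120 degrees anticlockwise they reach gaps with 20 degrees of play, where a free plug falls by its weight to 10.5 mm above the rim: the thread start.
- collar_foot (a point): Point on the collar's axis 50 mm below the rim. A blunt stop bounds each gap: turning on anticlockwise after the drop jams, and so does turning clockwise on the lands before it. From the start, 125 to 170 degrees clockwise bring the flange home, and there a firm stop ends the thread. Press with less than 15 N, twist with less than 0.3 N m.
- mouse: White computer mouse, 100 x 58 x 32 mm, loose bystander. Origin: centre of its underside.
- bottle: Clear capped water bottle, 60 mm across, 200 mm high, loose bystander. Origin: centre of its underside.
- jar: Amber jar with black lid, 60 mm across, 75 mm high, loose bystander. Origin: centre of its underside.
- carton: White and green reagent carton, 80 x 110 x 60 mm, loose bystander. Origin: centre of its underside.
- marker: Black marker pen lying down, 15 mm thick, 120 mm long along its x, loose bystander. Origin: under its middle.
- gauge: Steel calibration weight, a disc 38 mm across, 22 mm high, loose bystander. Origin: centre of its underside.
Not all that is in view belongs to the job. Leave any brown look-alike of the plug alone.

How it is judged:
By the outcome, as a careful person would: the job done as asked, in the order asked, and still so for the second after the job is handed in, with the robot touching nothing.
It also fails if it takes over 64 s, if anything falls off the work surface, if the arm or the gripper's body presses on something with over 40 N, if the wrist force passes 120 N, or if a joint passes its speed limit or range.

## Working session

There is one attempt and no reset: what is moved stays moved. The work goes in short steps, Python scripts to look and compute and a tool call to move; the robot and the scene stay as the last step left them, time stands still between calls to the robot, and variables do not carry over. Pictures are saved under pics/ and viewed, at most 10 in all, crops included, and the job is handed in when it is done.

Besides the shell and the picture viewer there is one more tool, called after "Emit:" by a JSON object that holds its "fn" and its "kwargs". play_rows: Moves the arm, as the interface text tells. Its arguments: {"type":"object","properties":{"moves":{"type":"array","items":{"type":"array","items":{"type":"array","items":{"type":"number"}}}},"force":{"type":"number"}},"required":["moves"]}

```bash
mkdir -p pics
cat > h.py <<'E'
import numpy as np, cv2
from bench import r, vision, job
from scipy.spatial.transform import Rotation as R
def cal(n,st=None):
    c=vision.get_calibration(n)
    K=np.array([[c['fx'],0,c['cx']],[0,c['fy'],c['cy']],[0,0,1]])
    if n=='wrist':
        T=np.eye(4);T[:3,:3]=R.from_euler('xyz',st['tool_rot'],degrees=True).as_matrix();T[:3,3]=st['tool_pos']
        W=np.linalg.inv(T@np.array(c['tool_from_camera']))
    else: W=np.array(c['world_to_cam'])
    return K,W
def ray(K,W,uv,z):
    d=W[:3,:3].T@np.linalg.inv(K)@np.array([uv[0],uv[1],1.]); o=-W[:3,:3].T@W[:3,3]
    return o+d*(z-o[2])/d[2]
def proj(K,W,p):
    q=K@(W[:3,:3]@np.array(p)+W[:3,3]); return q[:2]/q[2]
E
python3 - <<'E'
from h import *
st=r.read_state();print(st)
for n in ['scene','top','wrist']:
    im=vision.read_camera(n);cv2.imwrite(f'pics/{n}0.png',im)
    K,W=cal(n,st);print(n,K[0,0],(-W[:3,:3].T@W[:3,3]).round(3))
E
```

```text
{'clock': 0.0, 'joint_positions': array([ 7.95594120e+01,  1.46534185e+01,  6.12846713e+00, -2.73701536e-02,
       -8.15834168e+01, -1.63071878e+01]), 'qd': array([ 0.0507588 ,  0.02388238,  0.08682996,  0.02242471,  0.00656191,
       -0.01136709]), 'joint_efforts': array([ 1.70707540e-04, -3.86631274e+01,  2.37940729e+01,  5.36513552e+00,
       -6.18245293e-03,  4.65131635e-06]), 'tool_pos': array([0.2472242 , 0.49066463, 0.20057675]), 'tool_rot': array([ 1.79888390e+02, -4.44980159e-03, -2.67518032e+01]), 'force': array([ 0.62791626,  0.89214443, -0.41590623]), 'moment': array([-0.00706886, -0.03304139, -0.02403149]), 'grasp_force': 0.0, 'width': 0.08528684449949057}
scene 517.166789413594 [1.017 0.72  0.924]
top 488.5021185237193 [ 0.272 -0.016  1.387]
wrist 320.1497939596677 [0.319 0.454 0.372]
```

View pics/top0.png

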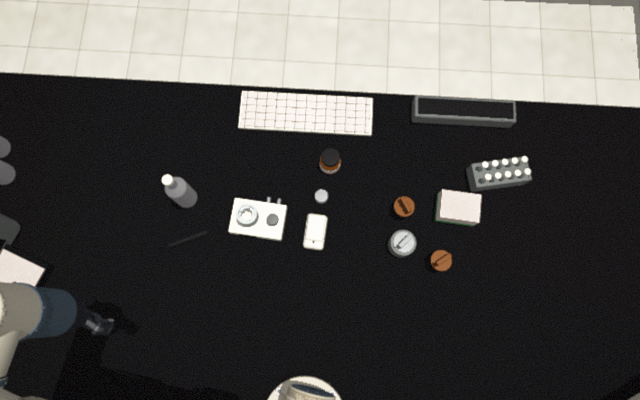

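View pics/scene0.png

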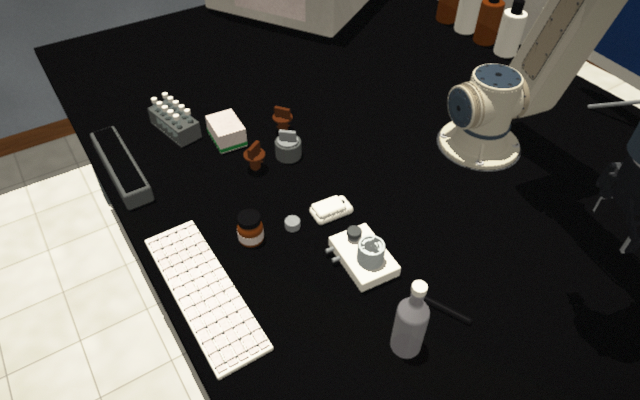

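Candidates for the plug in the top view are the steel one in the grey cup at (402,243) and two brown look-alikes at (404,207) and (441,261). The steel one fits, being bare steel in a grey cup. The collar is at about (247,215) and the closed cap at (272,220). I'll confirm with an enlarged crop.

Run:
```python
from h import *
im=cv2.imread('pics/top0.png');s=cv2.imread('pics/scene0.png')
a=cv2.resize(im[218:268,375:455],None,fx=5,fy=5,interpolation=cv2.INTER_CUBIC)
b=cv2.resize(im[190:240,220:300],None,fx=5,fy=5,interpolation=cv2.INTER_CUBIC)
c=cv2.resize(s[115:170,255:335],(400,275),interpolation=cv2.INTER_CUBIC)
d=cv2.resize(s[220:275,330:410],(400,275),interpolation=cv2.INTER_CUBIC)
cv2.imwrite('pics/crop1.png',np.vstack([np.hstack([a,b]),np.hstack([c,d])]))
K,W=cal('top')
for n,uv,z in [('plug',(402,242),.055),('port',(246.5,215),.085),('cap',(272,220),.061),('mouse',(316,231),.02),('brown',(441,261),.05),('brown',(404,207),.05),('bottle',(168,180),.2)]: print(n,ray(K,W,uv,z).round(4))
st=r.read_state();print(st['tool_rot'])
c=vision.get_calibration('wrist');print(np.array(c['tool_from_camera']).round(3))
```

```text
plug [ 0.4798 -0.2393  0.055 ]
port [0.5247 0.1892 0.085 ]
cap [0.5194 0.1215 0.061 ]
mouse [ 0.5026 -0.0012  0.02  ]
brown [ 0.4343 -0.3477  0.05  ]
brown [ 0.5798 -0.2439  0.05  ]
bottle [0.5805 0.3764 0.2   ]
[ 1.79913715e+02 -7.07910332e-03 -2.67483185e+01]
[[-0.001 -0.948 -0.317  0.081]
 [ 1.    -0.001 -0.     0.   ]
 [-0.    -0.317  0.948 -0.171]
 [ 0.     0.     0.     1.   ]]
```

View pics/crop1.png

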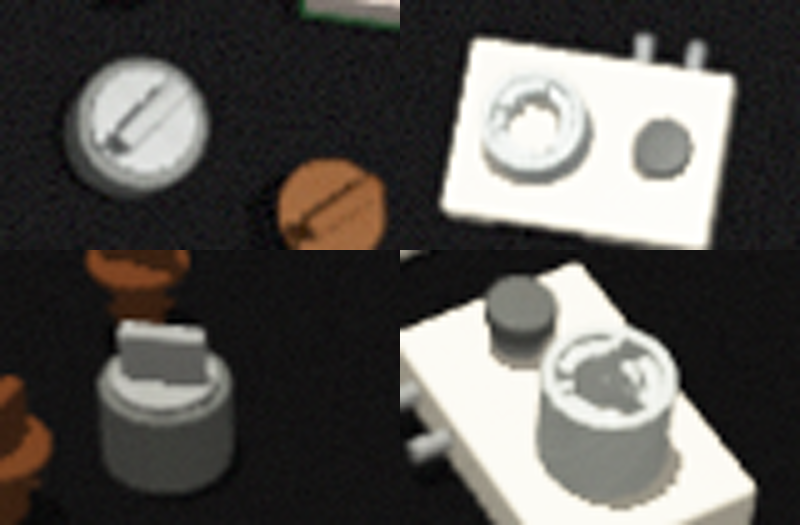

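Confirmed: the bare-steel plug sits in the grey cup at top-view (402.6,242.6), wing running up-right at roughly −54° in world. The collar at (247,215) is open.

Emit:
{"fn": "play_rows", "kwargs": {"moves": [[[40, 40, 0, 0, 0], [40, 40, 0, 0, 0], [40, 40, 0, 0, 0], [40, 40, 0, 0, 0], [40, 40, 0, 0, 0], [40, 40, 0, 0, 0], [40, 40, 0, 0, 0], [40, 40, 0, 0, 0], [40, 40, 0, 0, 0], [40, 40, 0, 0, 0], [40, 40, 0, 0, 0], [40, 40, 0, 0, 0]]]}}

```text
clock: 1.65
tool_pos: [0.4603, -0.1554, 0.2013]
tool_rot: [-180.0, 0.0, -26.8]
force: [1.8, -0.1, 1.5]
width: 0.0854
grasp_force: 0.0
```

Emit:
{"fn": "play_rows", "kwargs": {"moves": [[[28, 33, 0, 0, 0], [28, 33, 0, 0, 0], [0, 0, 0, 9, 0], [0, 0, 0, 9, 0], [0, 0, 0, 9, 0], [0, 0, 0, 0, 0], [0, 0, 0, 0, 0]]]}}

```text
clock: 2.52
tool_pos: [0.4804, -0.2375, 0.2013]
tool_rot: [180.0, 0.0, -53.6]
force: [0.4, 0.3, -0.7]
width: 0.0855
grasp_force: 0.0
```

Run:
```python
from h import *
st=r.read_state();im=vision.read_camera('wrist');cv2.imwrite('pics/w1.png',im)
np.save('w1.npy',np.r_[st['tool_pos'],st['tool_rot']])
print(st['clock'],st['tool_pos'],st['tool_rot'],st['joint_positions'].round(1))
K,W=cal('wrist',st);print(proj(K,W,(.48,-.239,.055)))
```

```text
2.525 [ 0.4803523  -0.23753418  0.20133385] [ 1.79991118e+02  1.73268417e-02 -5.35682084e+01] [ -9.6  13.    4.1  -0.  -81.1  46. ]
[323.27693638 177.14531958]
```

View pics/w1.png

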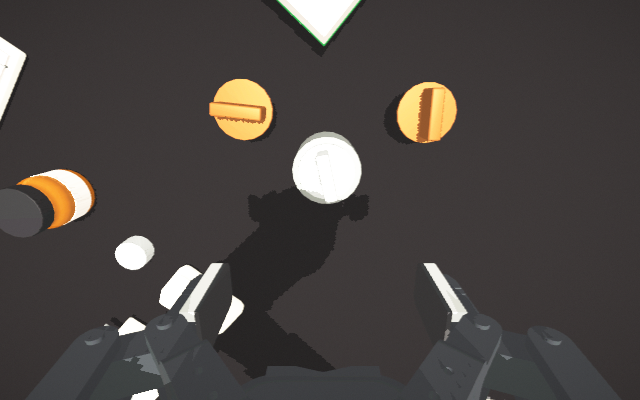

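The wrist view shows the cup and plug at about (327,168), with the wing nearly vertical in the image and the brown look-alikes at (241,110) and (427,112). I'll move in closer for a precise wing fix.

Emit:
{"fn": "play_rows", "kwargs": {"moves": [[[-10, 0, 20, 0, 0], [-10, 0, 20, 0, 0], [0, 0, 0, 0, 0], [0, 0, 0, 0, 0]]]}}

```text
clock: 3.08
tool_pos: [0.4692, -0.222, 0.1625]
tool_rot: [-180.0, -0.1, -53.7]
force: [-1.2, -0.4, 0.7]
width: 0.0852
grasp_force: 0.0
```

Run:
```python
from h import *
st=r.read_state();im=vision.read_camera('wrist');cv2.imwrite('pics/w2.png',im)
np.save('w2.npy',np.r_[st['tool_pos'],st['tool_rot']])
K,W=cal('wrist',st);c=proj(K,W,(.48,-.239,.055)).astype(int);print(c,st['tool_pos'],st['tool_rot'])
x0,y0=c[0]-64,c[1]-64
g=im[y0:y0+128,x0:x0+128].astype(float)
g=np.clip((g-150)*2.4,0,255).astype(np.uint8)
cv2.imwrite('pics/w2c.png',cv2.resize(g,(576,576),interpolation=cv2.INTER_CUBIC));print(x0,y0)
m=(im.min(2)>120).astype(np.uint8);n,l,s,ce=cv2.connectedComponentsWithStats(m)
print([(s[i].tolist(),ce[i].round(1).tolist()) for i in range(1,n) if s[i,4]>800])
```

```text
[323 167] [ 0.469249   -0.22196588  0.16248641] [-1.79971421e+02 -8.41123139e-02 -5.36880024e+01]
259 103
[([220, 53, 44, 63, 1099], [243.2, 75.2]), ([410, 56, 47, 66, 1260], [425.3, 87.3]), ([288, 117, 80, 81, 5037], [327.3, 157.7]), ([0, 160, 63, 63, 1363], [41.5, 184.7]), ([90, 235, 46, 39, 1307], [112.3, 253.6]), ([140, 268, 52, 51, 1476], [163.9, 292.5])]
```

View pics/w2c.png

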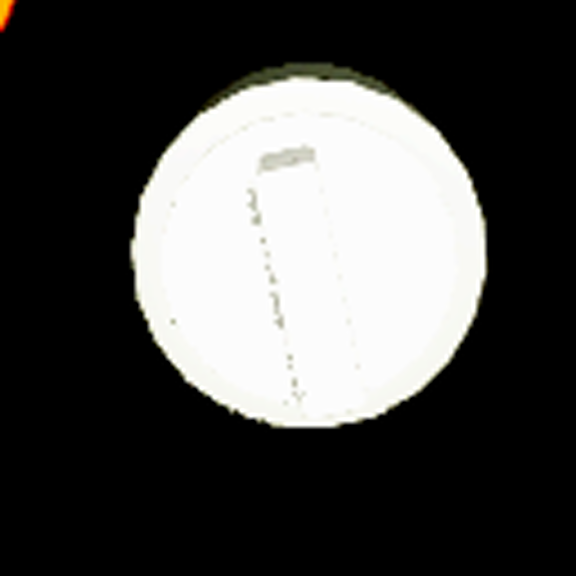

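Run:
```python
from h import *
p=np.load('w2.npy');st=dict(tool_pos=p[:3],tool_rot=p[3:]);K,W=cal('wrist',st)
f=lambda a,z:ray(K,W,(259+a[0]/4.5-.4,103+a[1]/4.5-.4),z)
tl,tr,br,bl=[f(a,.084) for a in[(259,172),(316,161),(358,372),(297,402)]]
for a,b in[(tl,bl),(tr,br)]: d=a-b;print('ang',np.degrees(np.arctan2(d[1],d[0])),np.linalg.norm(d))
print('width',np.linalg.norm(tl-tr))
print('mid wing',(tl+tr+bl+br)/4, (tl+tr)/2)
d=(tl+tr)/2-(bl+br)/2;d/=np.linalg.norm(d);print('center from end',(tl+tr)/2-d*.023)
print('flange c',f((311,262),.055),'cup top c',f((311,252),.05))
```

```text
ang -44.66034176284994 0.04180343867299067
ang -42.05073934084167 0.03831740720379088
width 0.009969875981107018
mid wing [ 0.48283523 -0.2471215   0.084     ] [ 0.49738195 -0.26088357  0.084     ]
center from end [ 0.48067413 -0.24507697  0.084     ]
flange c [ 0.48050714 -0.24560405  0.055     ] cup top c [ 0.4810583  -0.24647163  0.05      ]
```

Emit:
{"fn": "play_rows", "kwargs": {"moves": [[[0, 0, 0, -10, 0], [12.2, 4.5, 0, 0, 0], [12.2, 4.5, 0, 0, 0], [0, 0, 25, 0, 0], [0, 0, 25, 0, 0], [0, 0, 20, 0, 0.3], [0, 0, 16, 0, 0.3], [0, 0, 10, 0, 0.3], [0, 0, 6, 0, 0.3], [0, 0, 0, 0, 0.3], [0, 0, 0, 0, 0.3]]], "force": 30}}

```text
clock: 4.5
tool_pos: [0.4805, -0.2451, 0.0601]
tool_rot: [-180.0, -0.1, -43.8]
force: [-0.5, -0.5, 0.0]
width: 0.0599
grasp_force: 0.0
```

Emit:
{"fn": "play_rows", "kwargs": {"moves": [[[0, 0, 0, 0, 0.6], [0, 0, 0, 0, 0.7], [0, 0, 0, 0, 0.8], [0, 0, 0, 0, 1], [0, 0, 0, 0, 1], [0, 0, 0, 0, 1], [0, 0, 0, 0, 1]]], "force": 30}}

```text
clock: 5.38
tool_pos: [0.48, -0.2449, 0.0595]
tool_rot: [-180.0, 0.0, -43.7]
force: [-0.7, -0.6, -0.5]
width: 0.0
grasp_force: 0.0
```

Run:
```python
from h import *
st=r.read_state();im=vision.read_camera('wrist');s=vision.read_camera('scene')
a=np.clip(im[100:400,160:480].astype(float)*.8,0,255).astype(np.uint8)
b=cv2.resize(s[90:190,230:350],(480,400),interpolation=cv2.INTER_CUBIC)
o=np.zeros((400,800,3),np.uint8);o[:300,:320]=a;o[:,320:]=b
cv2.imwrite('pics/g1.png',o)
```

```text
(no output)
```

View pics/g1.png

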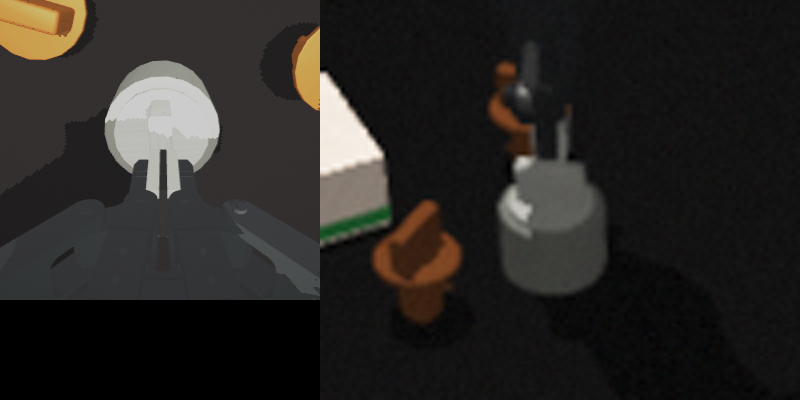

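The left view shows finger tips around crop (163,155) with the wing visible further up at (160,110). I'll check where the TCP projects before judging which way I missed.

Run:
```python
from h import *
st=r.read_state();print(st['tool_pos'],st['width'],st['grasp_force'],st['clock'])
K,W=cal('wrist',st);Ks,Ws=cal('scene')
t=np.array(st['tool_pos'])
for n,p in [('tcp',t),('grasp',t+[0,0,.019]),('plug .055',[.4806,-.2455,.055]),('plug .084',[.4806,-.2455,.084])]:
    a=proj(K,W,p);b=proj(Ks,Ws,p);print(n,(a-[160,100]).round(),((b-[230,90])*4+[320,0]).round())
Kt,Wt=cal('top')
```

```text
[ 0.48000127 -0.24488983  0.05949657] -0.00021836660827396196 0.0 5.475
tcp [162. 140.] [551. 192.]
grasp [162. 155.] [550. 170.]
plug .055 [162. 135.] [550. 197.]
plug .084 [162. 159.] [549. 163.]
```

Run:
```python
from h import *
im=vision.read_camera('wrist')
a=cv2.resize(im[150:310,255:385],(487,600),interpolation=cv2.INTER_CUBIC)
s=vision.read_camera('scene');b=cv2.resize(s[105:165,270:301],(310,600),interpolation=cv2.INTER_CUBIC)
b=np.clip(b.astype(float)*1.8,0,255).astype(np.uint8)
cv2.imwrite('pics/g2.png',np.hstack([a,b]))
```

```text
(no output)
```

View pics/g2.png

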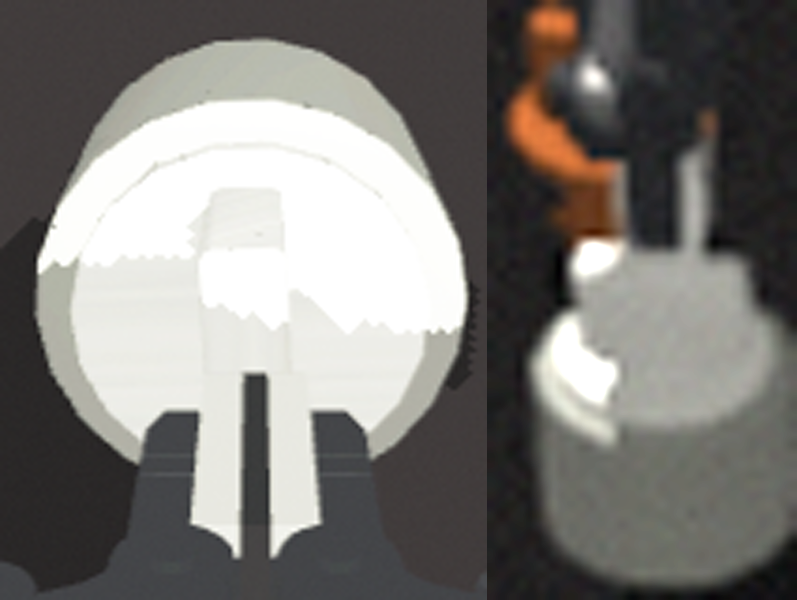

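The finger tips look to end at the wing's top edge (g2 crop y≈375), so they are either above the wing or short of the nominal TCP. I'll lift a little and find the true tip location.

Emit:
{"fn": "play_rows", "kwargs": {"moves": [[[0, 0, -15, 0, 1], [0, 0, -15, 0, 1], [0, 0, 0, 0, 1], [0, 0, 0, 0, 1]]]}}

```text
clock: 6.08
tool_pos: [0.4799, -0.2447, 0.0895]
tool_rot: [-180.0, 0.0, -43.8]
force: [-0.5, 0.2, -0.5]
width: 0.0
grasp_force: 0.0
```

Run:
```python
from h import *
st=r.read_state();im=vision.read_camera('wrist');cv2.imwrite('pics/g3.png',im)
print(st['tool_pos'],st['width'],st['force'])
a=cv2.resize(im[150:310,255:385],(487,600),interpolation=cv2.INTER_CUBIC)
s=vision.read_camera('scene');b=cv2.resize(s[105:165,270:301],(310,600),interpolation=cv2.INTER_CUBIC)
b=np.clip(b.astype(float)*1.8,0,255).astype(np.uint8)
cv2.imwrite('pics/g3c.png',np.hstack([a,b]))
print(im[200:300:4,323].mean(1).round().tolist())
```

```text
[ 0.47994463 -0.24474972  0.08952471] 2.3916175875561374e-05 [-0.4526757   0.23731298 -0.49893021]
[254.0, 255.0, 255.0, 255.0, 255.0, 255.0, 188.0, 189.0, 189.0, 189.0, 189.0, 189.0, 186.0, 43.0, 42.0, 42.0, 42.0, 42.0, 41.0, 41.0, 42.0, 42.0, 43.0, 50.0, 49.0]
```

View pics/g3c.png

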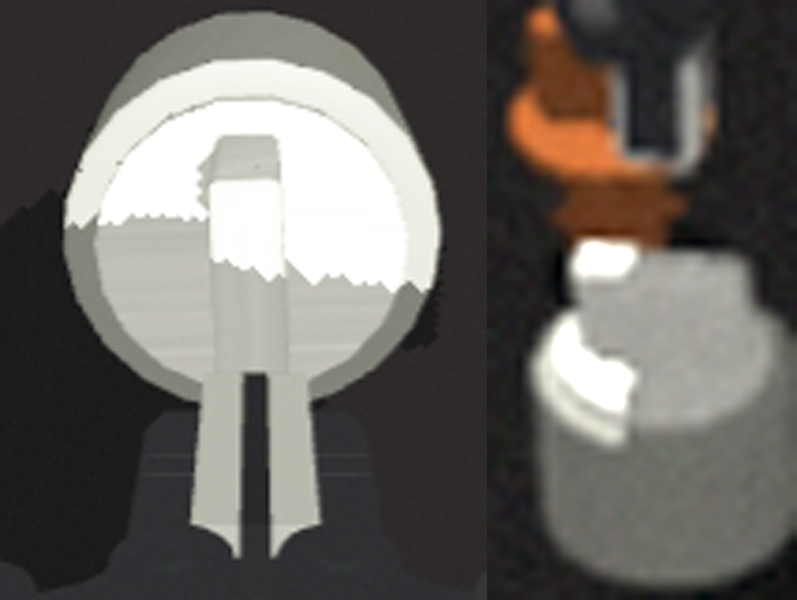

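In both views the tips end about 25 mm short of the reported TCP: scene tip at crop y≈165 gives z≈0.114 with TCP z=0.0895. So I'll reopen and go about 25 mm lower than nominal.

Emit:
{"fn": "play_rows", "kwargs": {"moves": [[[0, 0, 0, 0, 0.4], [0, 0, 0, 0, 0.4], [0, 0, 0, 0, 0.4], [0, 0, 15, 0, 0.4], [0, 0, 15, 0, 0.4], [0, 0, 12, 0, 0.4], [0, 0, 6, 0, 0.4], [0, 0, 4, 0, 0.4], [0, 0, 0, 0, 0.4]]], "force": 30}}

```text
clock: 7.3
tool_pos: [0.48, -0.2449, 0.0374]
tool_rot: [180.0, 0.0, -43.7]
force: [-0.2, -0.4, -0.1]
width: 0.0512
grasp_force: 0.0
```

Emit:
{"fn": "play_rows", "kwargs": {"moves": [[[0, 0, 0, 0, 0.6], [0, 0, 0, 0, 0.7], [0, 0, 0, 0, 0.8], [0, 0, 0, 0, 1], [0, 0, 0, 0, 1], [0, 0, 0, 0, 1]]], "force": 30}}

```text
clock: 8.05
tool_pos: [0.4802, -0.245, 0.0378]
tool_rot: [-180.0, -0.0, -43.7]
force: [0.2, 1.0, 3.0]
width: 0.0114
grasp_force: 30.5
```

Emit:
{"fn": "play_rows", "kwargs": {"moves": [[[0, 0, -5, 0, 1], [0, 0, -15, 0, 1], [0, 0, -25, 0, 1], [0, 0, -25, 0, 1], [0, 0, -25, 0, 1], [0, 0, -20, 0, 1], [0, 0, -5, 0, 1], [0, 0, 0, 0, 1]]], "force": 40}}

```text
clock: 9.05
tool_pos: [0.4799, -0.2447, 0.1574]
tool_rot: [-180.0, 0.0, -43.8]
force: [0.4, 0.0, -1.8]
width: 0.0109
grasp_force: 40.8
```

Run:
```python
from h import *
st=r.read_state();print(st['tool_pos'],st['tool_rot'],st['width'],st['force'],st['moment'],st['clock'])
# collar centre from top (bright ring on white: use scene + top)
for n in ['top','scene']:
    im=vision.read_camera(n);cv2.imwrite(f'pics/{n}1.png',im)
im=vision.read_camera('wrist');cv2.imwrite('pics/w4.png',im)
K,W=cal('top');g=cv2.imread('pics/top0.png')
m=(g.min(2)>150).astype(np.uint8)
n,l,s,ce=cv2.connectedComponentsWithStats(m[150:300,200:300])
i=1+np.argmax(s[1:,4]);c=max(cv2.findContours((l==i).astype(np.uint8),0,2)[0],key=cv2.contourArea)
b=cv2.boxPoints(cv2.minAreaRect(c))+[200,150];print([ray(K,W,p,.035)[:2].round(4).tolist() for p in b], ray(K,W,b.mean(0),.035))
cr=lambda uv:ray(K,W,(220+uv[0]/5-.4,190+uv[1]/5-.4),.085)
print('port',cr((533,125)-np.array([400,0])))
Ks,Ws=cal('scene');print('scene',ray(Ks,Ws,(330+(612-400)/5,220+(377-250)/5),.085))
```

```text
[ 0.47987734 -0.24470566  0.15742077] [-1.79981276e+02  1.13620745e-02 -4.37507304e+01] 0.010913268399041543 [ 0.3939477   0.03332336 -1.8398792 ] [ 0.00384882 -0.0122075   0.01351677] 9.05
[[0.4837, 0.2452], [0.5985, 0.2394], [0.5837, 0.0856], [0.4695, 0.0942]] [0.53331286 0.16598901 0.035     ]
port [0.52573939 0.19013687 0.085     ]
scene [0.52993018 0.19349919 0.085     ]
```

Emit:
{"fn": "play_rows", "kwargs": {"moves": [[[-18, -19, 0, 0, 1], [-36, -38, 0, 0, 1], [-36, -38, 0, 0, 1], [-36, -38, 0, 0, 1], [-36, -38, 0, 0, 1], [-36, -38, 0, 0, 1], [-36, -38, 0, 0, 1], [-36, -38, 0, 0, 1], [-36, -38, 0, 0, 1], [-18, -19, 0, 0, 1], [-4, -4, 0, 0, 1], [0, 0, 0, 0, 1]]]}}

```text
clock: 10.7
tool_pos: [0.482, 0.2314, 0.1569]
tool_rot: [179.9, 0.0, -43.7]
force: [-0.9, -0.4, -1.7]
width: 0.0108
grasp_force: 40.7
```

Run:
```python
from h import *
st=r.read_state();im=vision.read_camera('wrist');cv2.imwrite('pics/w5.png',im)
np.save('w5.npy',np.r_[st['tool_pos'],st['tool_rot']])
K,W=cal('wrist',st);c=proj(K,W,(.526,.190,.085));print(c,st['tool_pos'],st['tool_rot'],st['joint_positions'].round(1),st['width'],st['clock'])
x0,y0=int(c[0])-100,max(0,int(c[1])-75);print(x0,y0)
g=im[y0:y0+150,x0:x0+200].astype(float);print(np.percentile(g,[5,50,95]))
g=np.clip((g-100)*1.6,0,255).astype(np.uint8)
cv2.imwrite('pics/w5c.png',cv2.resize(g,None,fx=4,fy=4,interpolation=cv2.INTER_CUBIC))
```

```text
[321.25639509 123.57884587] [0.48200268 0.23143174 0.15691605] [ 1.79920144e+02  2.10286479e-03 -4.37311148e+01] [ 42.4  14.   -1.2   0.  -74.9   3.8] 0.010770391530054766 10.7
221 48
[ 11. 124. 247.]
```

View pics/w5c.png

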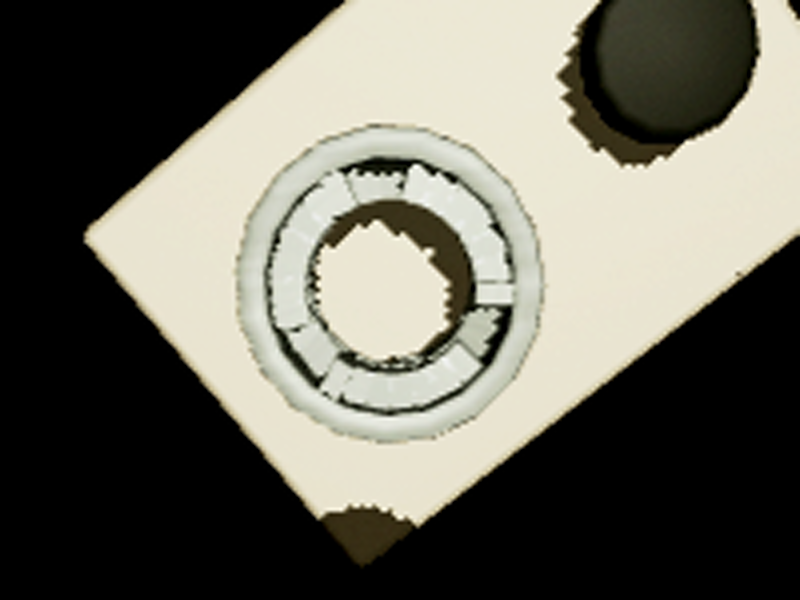

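The collar shows clearly: rim centre near crop (390,284), and thread gaps near (377,182), (487,328) and (308,352). I'll compute the port and the shift to it.

Run:
```python
from h import *
p=np.load('w5.npy');st=dict(tool_pos=p[:3],tool_rot=p[3:]);K,W=cal('wrist',st)
im=cv2.imread('pics/w5.png')
q=lambda u,v:(221+u/4-.375,48+v/4-.375)
print('outer/bore box',ray(K,W,q(390.5,282.5),.085),ray(K,W,q(389.5,286),.085))
# rim edge points: ellipse of outer edge, by crop extremes
P=np.array([ray(K,W,q(*a),.085)[:2] for a in[(238,284),(543,284),(390,125),(390,440)]]);print(np.linalg.norm(P[0]-P[1]),np.linalg.norm(P[2]-P[3]))
P2=np.array([ray(K,W,q(*a),.085)[:2] for a in[(267,285),(512,285),(390,160),(390,412)]]);print(np.linalg.norm(P2[0]-P2[1]),np.linalg.norm(P2[2]-P2[3]),P2.mean(0))
port=ray(K,W,q(390.,283.5),.085)
Rm=R.from_euler('xyz',[180,0,p[5]],degrees=True).as_matrix()
d=port-p[:3];print('port',port,'tool shift',1000*Rm.T@d)
# plug centre re-estimated by same camera vs TCP at grasp, from g3 (wing top +x end edge y=182 crop, x 211..283)
```

```text
outer/bore box [0.53029417 0.18894411 0.085     ] [0.52997186 0.18951262 0.085     ]
0.05622136295524015 0.05638760767778775
0.04517214835912925 0.04516278211387935 [0.52975733 0.18965347]
port [0.53022948 0.18913494 0.085     ] tool shift [64.08700659 -2.77465392 71.91605152]
```

Emit:
{"fn": "play_rows", "kwargs": {"moves": [[[20, -1, 0, 0, 1], [30, -1.8, 0, 0, 1], [13.5, 0, 0, 0, 1], [0, 0, 0, 7.5, 1], [0, 0, 0, 7.5, 1], [0, 0, 15, 0, 1], [0, 0, 15, 0, 1], [0, 0, 0, 0, 1], [0, 0, 0, 0, 1]]], "force": 40}}

```text
clock: 11.88
tool_pos: [0.5302, 0.19, 0.1275]
tool_rot: [180.0, -0.0, -58.7]
force: [0.2, 0.6, -1.8]
width: 0.0111
grasp_force: 40.7
```

Emit:
{"fn": "play_rows", "kwargs": {"moves": [[[0, 0, 4, 0, 1], [0, 0, 4, 0, 1], [0, 0, 4, 0, 1], [0, 0, 2, 0, 1], [0, 0, 2, 0, 1], [0, 0, 0, 0, 1]]]}}

```text
clock: 12.62
tool_pos: [0.5301, 0.19, 0.1114]
tool_rot: [180.0, 0.0, -58.7]
force: [0.2, 0.3, -2.0]
width: 0.0109
grasp_force: 40.7
```

Emit:
{"fn": "play_rows", "kwargs": {"moves": [[[0, 0, 2, 0, 1], [0, 0, 2, 0, 1], [0, 0, 1, 0, 1], [0, 0, 1, 0, 1], [0, 0, 1, 0, 1], [0, 0, 0, 0, 1]]]}}

```text
clock: 13.38
tool_pos: [0.5301, 0.19, 0.1044]
tool_rot: [180.0, -0.0, -58.7]
force: [-0.3, -0.0, -2.1]
width: 0.011
grasp_force: 40.7
```

Emit:
{"fn": "play_rows", "kwargs": {"moves": [[[0, 0, 1, 0, 1], [0, 0, 1, 0, 1], [0, 0, 1, 0, 1], [0, 0, 1, 0, 1], [0, 0, 0, 0, 1]]]}}

```text
clock: 14.0
tool_pos: [0.53, 0.1899, 0.1004]
tool_rot: [180.0, 0.0, -58.7]
force: [-0.1, 0.6, -2.0]
width: 0.0107
grasp_force: 40.7
```

Emit:
{"fn": "play_rows", "kwargs": {"moves": [[[0, 0, 1, 0, 1], [0, 0, 1, 0, 1], [0, 0, 1, 0, 1], [0, 0, 1, 0, 1], [0, 0, 1, 0, 1], [0, 0, 1, 0, 1], [0, 0, 0, 0, 1]]]}}

```text
clock: 14.88
tool_pos: [0.5302, 0.1901, 0.0945]
tool_rot: [-180.0, 0.0, -58.7]
force: [-0.5, 0.4, -1.7]
width: 0.0112
grasp_force: 40.8
```

Emit:
{"fn": "play_rows", "kwargs": {"moves": [[[0, 0, 0.5, 0, 1], [0, 0, 0.5, 0, 1], [0, 0, 0.5, 0, 1], [0, 0, 0, 0, 1]]]}}

```text
clock: 15.38
tool_pos: [0.5301, 0.1901, 0.093]
tool_rot: [-180.0, 0.0, -58.7]
force: [0.8, 1.3, -1.7]
width: 0.0108
grasp_force: 40.8
```

Contact height is reached. Now I'll loosen slightly so the plug rests free on the lands, and record baseline profiles to detect the drop.

Emit:
{"fn": "play_rows", "kwargs": {"moves": [[[0, 0, 0, 0, 0.82], [0, 0, 0, 0, 0.82], [0, 0, 0, 0, 0.82]]], "force": 20}}

```text
clock: 15.75
tool_pos: [0.5302, 0.1899, 0.0931]
tool_rot: [-180.0, -0.0, -58.7]
force: [0.6, 0.1, -0.7]
width: 0.0151
grasp_force: 0.0
```

```bash
cat > prof.py <<'E'
from h import *
import sys
st=r.read_state();n=sys.argv[1]
print(st['clock'],st['tool_pos'].round(4),st['tool_rot'][2].round(1),'w',round(st['width'],4),st['force'].round(1),st['moment'].round(3),'j6',st['joint_positions'][5].round(1))
s=vision.read_camera('scene');w=vision.read_camera('wrist')
cv2.imwrite(f'pics/s_{n}.png',s);cv2.imwrite(f'pics/w_{n}.png',w)
Ks,Ws=cal('scene');c=proj(Ks,Ws,(.530,.1893,.085)).astype(int)
print('scene',c,s[c[1]-30:c[1]+26,c[0]-1:c[0]+2].mean((1,2)).round().astype(int).tolist())
print('side ',s[c[1]-30:c[1]+26,c[0]+9:c[0]+12].mean((1,2)).round().astype(int).tolist())
print('wrist',w[60:260:4,318:326].mean((1,2)).round().astype(int).tolist())
E
python3 prof.py a
```

```text
15.75 [0.5302 0.1899 0.0931] -58.7 w 0.0151 [ 0.6  0.1 -0.7] [ 0.039 -0.029 -0.056] j6 -4.4
scene [371 244] [55, 51, 42, 37, 38, 45, 45, 48, 40, 32, 26, 22, 21, 22, 19, 22, 20, 22, 22, 23, 22, 21, 23, 47, 81, 93, 93, 93, 93, 93, 91, 93, 92, 92, 92, 90, 90, 97, 122, 132, 133, 134, 132, 131, 130, 131, 131, 129, 130, 129, 129, 130, 129, 129, 128, 132]
side  [23, 22, 21, 28, 43, 42, 39, 33, 29, 30, 36, 33, 36, 38, 63, 85, 89, 90, 93, 93, 91, 92, 89, 89, 89, 88, 92, 90, 92, 92, 92, 94, 101, 111, 113, 118, 127, 129, 130, 128, 127, 126, 126, 124, 124, 124, 124, 123, 124, 127, 131, 136, 141, 146, 147, 146]
wrist [14, 22, 96, 162, 165, 143, 81, 24, 97, 176, 238, 245, 245, 245, 245, 245, 245, 245, 244, 244, 244, 244, 244, 244, 244, 243, 243, 243, 120, 119, 117, 120, 119, 240, 113, 88, 163, 164, 165, 82, 83, 84, 85, 86, 131, 162, 162, 118, 77, 77]
```

Emit:
{"fn": "play_rows", "kwargs": {"moves": [[[0, 0, 0, -4, 0.82], [0, 0, 0, -4, 0.82], [0, 0, 0, -4, 0.82], [0, 0, 0, -4, 0.82], [0, 0, 0, -4, 0.82], [0, 0, 0, 0, 0.82]]]}}

```text
clock: 16.6
tool_pos: [0.5302, 0.19, 0.093]
tool_rot: [-180.0, -0.0, -38.8]
force: [1.2, -0.6, 0.5]
width: 0.0153
grasp_force: 0.1
```

```bash
python3 prof.py b
```

```text
16.6 [0.5302 0.19   0.093 ] -38.8 w 0.0153 [ 1.2 -0.6  0.5] [-0.058  0.004 -0.031] j6 15.6
scene [371 244] [22, 23, 24, 24, 31, 41, 44, 53, 52, 40, 29, 22, 22, 20, 21, 20, 23, 33, 36, 35, 32, 29, 27, 48, 78, 90, 91, 92, 92, 92, 93, 93, 93, 94, 93, 92, 92, 97, 121, 132, 134, 134, 132, 131, 129, 131, 129, 131, 129, 129, 129, 129, 130, 130, 130, 132]
side  [23, 22, 22, 22, 22, 34, 35, 26, 22, 28, 26, 25, 21, 24, 32, 38, 50, 66, 86, 93, 93, 90, 89, 90, 91, 91, 90, 92, 93, 93, 93, 95, 99, 107, 118, 127, 131, 130, 129, 128, 127, 126, 126, 125, 123, 123, 123, 124, 125, 127, 131, 135, 142, 146, 147, 146]
wrist [14, 14, 14, 13, 13, 14, 14, 15, 14, 118, 127, 80, 35, 12, 13, 14, 58, 173, 238, 243, 243, 243, 243, 243, 243, 242, 242, 242, 121, 116, 115, 121, 117, 242, 110, 85, 166, 164, 166, 79, 77, 78, 80, 82, 131, 155, 118, 77, 77, 77]
```

Run:
```python
from h import *
K,W=cal('scene');cam=-W[:3,:3].T@W[:3,3];c=np.array([.530,.1893,.085]);d=(cam-c)[:2];d/=np.linalg.norm(d)
b=proj(K,W,c)[1].astype(int)-30
for h in(0,10.5,15.5,20,25,34+10.5,54):
  for rr in(-29,0,29): print(h,rr,(proj(K,W,c+[*(d*rr/1000),h/1000])[1]-b).round(1),end=' | ')
  print()
def edges(n):
    s=cv2.imread(f'pics/s_{n}.png');return s[214:262,355:388].mean(2)
for n in 'ab':
    print(n);print(edges(n)[::2,::3].round().astype(int))
```

```text
0 -29 20.0 | 0 0 30.1 | 0 29 40.7 | 
10.5 -29 16.7 | 10.5 0 26.9 | 10.5 29 37.4 | 
15.5 -29 15.2 | 15.5 0 25.3 | 15.5 29 35.9 | 
20 -29 13.8 | 20 0 23.9 | 20 29 34.5 | 
25 -29 12.2 | 25 0 22.3 | 25 29 32.9 | 
44.5 -29 5.9 | 44.5 0 16.1 | 44.5 29 26.7 | 
54 -29 2.8 | 54 0 13.0 | 54 29 23.6 | 
a
[[ 16  19  18  29 119  98  20  22  21  21  19]
 [ 14  17  38 105 119  67  21  24  26  20  18]
 [ 21  24  58 114 137  42  24  22  24  51  17]
 [ 18  21  33 105 118  50  38  20  22  48  17]
 [ 15  18  23  59  62  47  23  24  22  26  17]
 [ 18  58  18  37  34  27  18  23  20  17  21]
 [124 211 201  21  24  21  19  18  20  17  16]
 [125 128 221  53  22  19  19  75  79  43  17]
 [127 128 152  87  47  19  18  92  89  87  25]
 [127 129 167  89  37  22  21  87  92  93  25]
 [129 141 163  90  35  23  28  91  92  91  60]
 [ 79 118 190 140  70  28  34  95  89  88  80]
 [ 59 107 191 195  92  88  82  92  89  89  85]
 [ 85 121 193 174  91  92  94  86  90  90  79]
 [138 194 151 161  90  93  92  91  91  92  63]
 [236 212 113 146  90  92  94  91  92  90  66]
 [249 204 129 107  92  93  93  91  93 106  77]
 [249 
[... 754 characters left out ...]
 128 168  90  87  63  23  22  80  96  29]
 [129 136 161  93  92  53  23  30  95  92  61]
 [ 81 105 169  92  94  33  21  35  90  89  84]
 [ 62  95 189 162  89  79  77  79  90  91  87]
 [ 86 120 188 179  93  90  93  92  93  91  85]
 [136 193 149 164  92  92  94  93  93  93  64]
 [236 214 111 153  88  91  92  93  94  91  67]
 [249 203 132 109  91  92  91  94  92 108  75]
 [249 158 130 124  90  91  94  91 116 128 113]
 [249 135 212 110 101  90  88  98 131 132 142]
 [249 131 126 195 129 122 115 103 128 127 146]
 [249 130 129 126 132 132 134 135 130 125 146]
 [249 132 129 127 130 133 129 131 128 124 146]
 [249 131 129 128 132 128 130 129 128 121 148]
 [249 132 132 130 130 129 129 129 127 123 144]]
```

Run:
```python
from h import *
o=[]
for n in 'ab':
    s=cv2.imread(f'pics/s_{n}.png')[205:275,331:411];w=cv2.imread(f'pics/w_{n}.png')[90:270,220:420]
    s=np.clip(s.astype(float)*1.5,0,255).astype(np.uint8)
    o.append(np.hstack([cv2.resize(s,(400,300),interpolation=cv2.INTER_CUBIC),cv2.resize(w,(333,300))]))
cv2.imwrite('pics/ab.png',np.vstack(o))
```

```text
(no output)
```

View pics/ab.png

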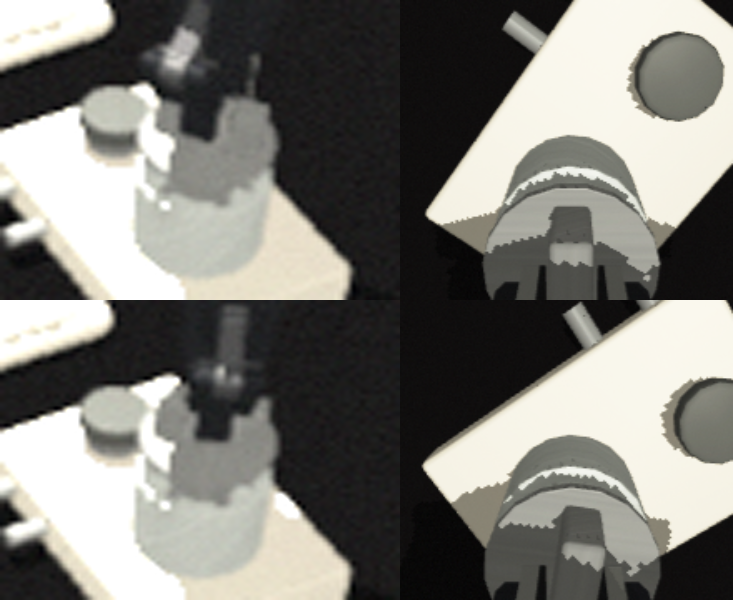

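Run:
```python
from h import *
st=r.read_state();K,W=cal('wrist',st)
y=np.radians(st['tool_rot'][2]);tx=np.array([np.cos(y),np.sin(y)])
c=np.array([.5302,.1893])
for h in(-50,0,10.5,15.5,20,25):
    print(h,[((proj(K,W,[*(c+tx*q/1000),.085+h/1000])-[220,90])*1.667).round().tolist() for q in(29,23,0)])
for n in 'ab':
    w=cv2.imread(f'pics/w_{n}.png').mean(2);print(w[165:215,302].round().astype(int).tolist())
    print(w[165:215,325].round().astype(int).tolist())
```

```text
-50 [[171.0, 131.0], [171.0, 144.0], [171.0, 194.0]]
0 [[171.0, 162.0], [172.0, 179.0], [172.0, 239.0]]
10.5 [[172.0, 171.0], [172.0, 188.0], [172.0, 251.0]]
15.5 [[172.0, 176.0], [172.0, 193.0], [172.0, 257.0]]
20 [[172.0, 180.0], [172.0, 198.0], [172.0, 263.0]]
25 [[172.0, 185.0], [172.0, 204.0], [172.0, 271.0]]
[243, 243, 243, 243, 242, 242, 242, 243, 242, 242, 242, 242, 141, 115, 116, 113, 112, 112, 112, 111, 112, 115, 115, 114, 118, 117, 117, 112, 115, 158, 228, 234, 235, 164, 115, 111, 110, 112, 112, 77, 67, 135, 179, 163, 163, 164, 165, 166, 163, 164]
[243, 244, 243, 243, 243, 243, 190, 118, 121, 126, 119, 118, 120, 118, 119, 118, 117, 119, 119, 120, 120, 124, 123, 120, 126, 188, 239, 240, 239, 235, 229, 117, 113, 114, 117, 88, 74, 80, 190, 165, 164, 167, 166, 164, 162, 164, 167, 167, 144, 83]
[242, 242, 242, 242, 242, 241, 242, 242, 242, 242, 242, 241, 136, 105, 109, 110, 108, 108, 110, 110, 107, 107, 109, 110, 99, 111, 114, 115, 112, 176, 222, 159, 117, 118, 118, 115, 115, 112, 115, 79, 73, 121, 162, 169, 166, 165, 162, 165, 165, 165]
[242, 243, 242, 242, 243, 243, 158, 121, 120, 116, 116, 118, 118, 116, 114, 115, 118, 118, 117, 122, 120, 116, 116, 118, 134, 216, 242, 242, 241, 234, 155, 110, 111, 110, 117, 81, 76, 89, 187, 164, 165, 170, 169, 165, 162, 165, 167, 168, 145, 79]
```

The profiles show the flange edge (wrist row ~203) where I'd expect it for h≈20 mm, so the plug is still on the lands in both. Continuing anticlockwise in small steps, I'll watch that row shift (~−5 px on the drop).

```bash
cat > chk.py <<'E'
from h import *
import sys
st=r.read_state();w=vision.read_camera('wrist');cv2.imwrite(f'pics/w_{sys.argv[1]}.png',w);g=w.mean(2)
print(st['clock'],st['tool_pos'].round(4),'yaw',st['tool_rot'][2].round(1),'w',round(st['width'],4),st['force'].round(1),st['moment'].round(3),'j6',st['joint_positions'][5].round(1))
for u in(302,325,345): print(u,g[186:216,u].round().astype(int).tolist())
E
echo ok
```

```text
ok
```

Emit:
{"fn": "play_rows", "kwargs": {"moves": [[[0, 0, 0, -4, 0.82], [0, 0, 0, -4, 0.82], [0, 0, 0, -4, 0.82], [0, 0, 0, 0, 0.82]]]}}

```text
clock: 17.2
tool_pos: [0.5301, 0.19, 0.093]
tool_rot: [-180.0, -0.0, -26.8]
force: [0.0, 0.6, -0.4]
width: 0.0152
grasp_force: 0.1
```

```bash
python3 chk.py c
```

```text
17.2 [0.5301 0.19   0.093 ] yaw -26.8 w 0.0152 [ 0.   0.6 -0.4] [-0.03  -0.009 -0.001] j6 27.5
302 [105, 105, 106, 110, 110, 110, 112, 120, 183, 218, 222, 122, 119, 120, 117, 114, 113, 112, 77, 77, 122, 163, 169, 168, 165, 166, 166, 166, 167, 169]
325 [120, 117, 116, 110, 208, 241, 242, 242, 121, 112, 111, 112, 116, 117, 86, 81, 100, 187, 167, 167, 171, 171, 167, 165, 168, 169, 169, 145, 80, 78]
345 [118, 118, 121, 120, 125, 124, 121, 120, 104, 231, 240, 239, 226, 219, 117, 115, 115, 115, 111, 82, 87, 139, 177, 171, 170, 167, 166, 167, 169, 169]
```

Emit:
{"fn": "play_rows", "kwargs": {"moves": [[[0, 0, 0, -4, 0.82], [0, 0, 0, -4, 0.82], [0, 0, 0, -4, 0.82], [0, 0, 0, 0, 0.82]]]}}

```text
clock: 17.75
tool_pos: [0.5301, 0.19, 0.093]
tool_rot: [-180.0, -0.0, -14.9]
force: [-0.1, 0.1, 0.3]
width: 0.015
grasp_force: 0.1
```

```bash
python3 chk.py d
```

```text
17.75 [0.5301 0.19   0.093 ] yaw -14.9 w 0.015 [-0.1  0.1  0.3] [ 0.009 -0.046 -0.013] j6 39.5
302 [102, 104, 104, 99, 99, 101, 102, 102, 104, 119, 120, 120, 118, 118, 117, 114, 112, 106, 75, 75, 121, 162, 170, 171, 168, 168, 82, 79, 79, 80]
325 [117, 114, 115, 142, 241, 231, 231, 224, 117, 115, 115, 115, 116, 117, 84, 74, 77, 186, 168, 168, 173, 172, 169, 167, 170, 171, 170, 147, 79, 77]
345 [118, 120, 119, 120, 123, 122, 120, 119, 128, 194, 239, 241, 241, 239, 232, 209, 115, 115, 112, 86, 83, 139, 181, 174, 171, 167, 165, 169, 171, 170]
```

Emit:
{"fn": "play_rows", "kwargs": {"moves": [[[0, 0, 0, -4, 0.82], [0, 0, 0, -4, 0.82], [0, 0, 0, -4, 0.82], [0, 0, 0, -4, 0.82], [0, 0, 0, 0, 0.82]]]}}

```text
clock: 18.42
tool_pos: [0.5301, 0.19, 0.093]
tool_rot: [-180.0, -0.0, 1.1]
force: [0.8, -0.5, -0.8]
width: 0.0152
grasp_force: 0.1
```

```bash
python3 chk.py e
```

```text
18.425 [0.5301 0.19   0.093 ] yaw 1.1 w 0.0152 [ 0.8 -0.5 -0.8] [ 0.001 -0.006 -0.018] j6 55.5
302 [109, 106, 104, 104, 104, 105, 104, 103, 104, 116, 117, 118, 117, 117, 115, 113, 115, 117, 77, 73, 76, 81, 82, 81, 80, 82, 81, 82, 80, 80]
325 [111, 117, 112, 117, 232, 242, 244, 128, 120, 119, 120, 115, 118, 120, 83, 79, 88, 186, 172, 172, 176, 178, 173, 170, 173, 175, 174, 149, 76, 74]
345 [117, 118, 117, 118, 122, 122, 120, 117, 126, 192, 240, 242, 243, 241, 121, 114, 114, 115, 112, 87, 83, 138, 185, 177, 176, 171, 170, 173, 175, 174]
```

Emit:
{"fn": "play_rows", "kwargs": {"moves": [[[0, 0, 0, -4, 0.82], [0, 0, 0, -4, 0.82], [0, 0, 0, -4, 0.82], [0, 0, 0, 0, 0.82]]]}}

```text
clock: 18.98
tool_pos: [0.5301, 0.19, 0.093]
tool_rot: [180.0, -0.0, 13.1]
force: [-0.4, 0.0, 0.1]
width: 0.0156
grasp_force: 0.1
```

```bash
python3 chk.py f
```

```text
18.975 [0.5301 0.19   0.093 ] yaw 13.1 w 0.0156 [-0.4  0.   0.1] [-0.     0.016  0.004] j6 67.5
302 [104, 104, 107, 108, 104, 106, 105, 106, 113, 120, 122, 123, 124, 123, 121, 119, 117, 113, 77, 74, 76, 85, 83, 83, 82, 80, 81, 80, 81, 83]
325 [103, 105, 105, 106, 118, 126, 125, 122, 122, 118, 117, 115, 116, 116, 84, 78, 84, 185, 175, 176, 179, 179, 83, 80, 80, 82, 81, 80, 70, 72]
345 [114, 116, 115, 115, 120, 119, 118, 115, 125, 193, 229, 122, 117, 115, 116, 117, 117, 117, 113, 85, 82, 137, 187, 180, 178, 176, 174, 176, 178, 176]
```

Emit:
{"fn": "play_rows", "kwargs": {"moves": [[[0, 0, 0, -4, 0.82], [0, 0, 0, -4, 0.82], [0, 0, 0, 0, 0.82]]]}}

```text
clock: 19.4
tool_pos: [0.53, 0.19, 0.0929]
tool_rot: [180.0, 0.0, 21.1]
force: [0.3, 0.3, -0.8]
width: 0.0154
grasp_force: 0.0
```

```bash
python3 chk.py g
```

```text
19.4 [0.53   0.19   0.0929] yaw 21.1 w 0.0154 [ 0.3  0.3 -0.8] [0.003 0.025 0.015] j6 75.5
302 [105, 106, 105, 103, 106, 109, 107, 104, 107, 118, 122, 120, 105, 85, 76, 80, 81, 81, 80, 81, 82, 81, 81, 82, 82, 81, 82, 83, 82, 83]
325 [102, 104, 105, 120, 164, 128, 124, 118, 104, 85, 121, 139, 160, 168, 181, 85, 81, 80, 81, 83, 80, 77, 74, 74, 72, 73, 73, 73, 73, 72]
345 [111, 112, 113, 113, 113, 114, 117, 113, 108, 157, 205, 210, 116, 99, 97, 143, 169, 183, 182, 183, 182, 181, 183, 182, 183, 183, 184, 184, 184, 182]
```

Emit:
{"fn": "play_rows", "kwargs": {"moves": [[[0, 0, 0, -4, 0.82], [0, 0, 0, -3, 0.82], [0, 0, 0, 0, 0.82]]]}}

```text
clock: 19.82
tool_pos: [0.5301, 0.19, 0.093]
tool_rot: [-180.0, 0.0, 28.1]
force: [-0.1, 1.0, -0.2]
width: 0.0155
grasp_force: 0.0
```

```bash
python3 chk.py h
```

```text
19.825 [0.5301 0.19   0.093 ] yaw 28.1 w 0.0155 [-0.1  1.  -0.2] [ 0.012 -0.049  0.002] j6 82.5
302 [115, 116, 116, 114, 114, 116, 116, 120, 131, 139, 140, 140, 126, 86, 82, 88, 89, 91, 91, 91, 88, 88, 89, 90, 91, 90, 92, 91, 91, 91]
325 [117, 113, 111, 115, 130, 137, 132, 131, 128, 98, 82, 80, 93, 87, 90, 91, 91, 89, 88, 89, 89, 91, 83, 79, 81, 81, 79, 83, 79, 81]
345 [120, 119, 119, 121, 122, 120, 126, 125, 144, 135, 136, 134, 134, 133, 112, 84, 115, 206, 197, 194, 192, 196, 196, 196, 195, 196, 196, 195, 197, 197]
```

It dropped: the flange edge went from row 203 to about 198 at yaw 21, with no jam torque. Next I'll back the fingers off clockwise to centre on the wing and lower 9 mm, keeping the grip loose.

Emit:
{"fn": "play_rows", "kwargs": {"moves": [[[0, 0, 0, 4, 0.82], [0, 0, 0, 3, 0.82], [0, 0, 3, 0, 0.82], [0, 0, 3, 0, 0.82], [0, 0, 3, 0, 0.82], [0, 0, 0, 0, 0.82]]]}}

```text
clock: 20.62
tool_pos: [0.5299, 0.1898, 0.0836]
tool_rot: [180.0, 0.0, 21.3]
force: [0.2, -0.1, -0.3]
width: 0.0153
grasp_force: 0.0
```

```bash
python3 chk.py i
```

```text
20.625 [0.5299 0.1898 0.0836] yaw 21.3 w 0.0153 [ 0.2 -0.1 -0.3] [-0.015 -0.042 -0.004] j6 75.6
302 [103, 106, 104, 105, 107, 103, 104, 105, 109, 109, 106, 104, 107, 121, 121, 121, 120, 119, 84, 71, 74, 86, 83, 81, 81, 82, 82, 82, 81, 80]
325 [106, 107, 105, 105, 102, 106, 106, 129, 224, 131, 127, 124, 121, 118, 84, 76, 74, 86, 81, 80, 82, 83, 80, 79, 80, 82, 82, 79, 71, 74]
345 [114, 113, 114, 113, 109, 109, 112, 114, 113, 114, 116, 107, 107, 187, 241, 243, 126, 121, 104, 72, 77, 142, 184, 176, 178, 180, 180, 178, 181, 179]
```

Emit:
{"fn": "play_rows", "kwargs": {"moves": [[[0, 0, 0, 4, 0.82], [0, 0, 0, 4, 0.82], [0, 0, 0, 4, 0.82], [0, 0, 0, 4, 0.82], [0, 0, 0, 4, 0.82], [0, 0, 0, 0, 0.82]]]}}

```text
clock: 21.42
tool_pos: [0.5302, 0.19, 0.0841]
tool_rot: [-180.0, -0.0, 1.3]
force: [0.1, 0.7, -0.7]
width: 0.0155
grasp_force: 0.0
```

```bash
python3 chk.py j
```

```text
21.425 [0.5302 0.19   0.0841] yaw 1.3 w 0.0155 [ 0.1  0.7 -0.7] [-0.017  0.055  0.019] j6 55.7
302 [103, 103, 104, 106, 107, 104, 104, 105, 104, 101, 102, 100, 103, 116, 118, 117, 114, 100, 78, 71, 76, 82, 83, 83, 81, 80, 81, 82, 82, 79]
325 [108, 110, 112, 112, 110, 114, 113, 122, 114, 129, 126, 122, 122, 105, 73, 74, 169, 177, 173, 177, 175, 172, 170, 171, 174, 174, 166, 82, 74, 76]
345 [117, 118, 115, 115, 117, 117, 117, 118, 123, 120, 118, 116, 116, 153, 232, 125, 119, 119, 104, 81, 97, 177, 179, 174, 172, 174, 175, 174, 176, 176]
```

Emit:
{"fn": "play_rows", "kwargs": {"moves": [[[0, 0, 0.3, 4, 0.82], [0, 0, 0.3, 4, 0.82], [0, 0, 0.3, 4, 0.82], [0, 0, 0.3, 4, 0.82], [0, 0, 0.3, 4, 0.82], [0, 0, 0.3, 4, 0.82], [0, 0, 0.3, 4, 0.82], [0, 0, 0, 0, 0.82]]]}}

```text
clock: 22.48
tool_pos: [0.5302, 0.19, 0.0819]
tool_rot: [-180.0, -0.0, -26.6]
force: [-0.4, 0.2, 0.5]
width: 0.0151
grasp_force: 0.0
```

```bash
python3 chk.py k
```

```text
22.475 [0.5302 0.19   0.0819] yaw -26.6 w 0.0151 [-0.4  0.2  0.5] [ 0.002 -0.046  0.01 ] j6 27.7
302 [105, 107, 108, 109, 108, 104, 106, 109, 111, 109, 112, 111, 112, 106, 121, 120, 120, 119, 78, 70, 123, 168, 169, 170, 166, 165, 167, 169, 168, 166]
325 [118, 117, 116, 120, 120, 119, 118, 117, 118, 114, 122, 125, 120, 105, 82, 85, 173, 174, 167, 171, 172, 167, 164, 167, 168, 168, 163, 88, 79, 79]
345 [119, 120, 120, 117, 119, 121, 120, 119, 121, 125, 125, 123, 119, 128, 194, 239, 229, 228, 105, 86, 99, 175, 173, 169, 167, 169, 171, 169, 171, 171]
```

Emit:
{"fn": "play_rows", "kwargs": {"moves": [[[0, 0, 0.3, 4, 0.82], [0, 0, 0.3, 4, 0.82], [0, 0, 0.3, 4, 0.82], [0, 0, 0.3, 4, 0.82], [0, 0, 0.3, 4, 0.82], [0, 0, 0.3, 4, 0.82], [0, 0, 0.3, 4, 0.82], [0, 0, 0, 0, 0.82]]]}}

```text
clock: 23.52
tool_pos: [0.5302, 0.19, 0.0798]
tool_rot: [-180.0, -0.0, -54.6]
force: [0.2, 0.4, 0.2]
width: 0.0154
grasp_force: 0.0
```

```bash
python3 chk.py l
```

```text
23.525 [0.5302 0.19   0.0798] yaw -54.6 w 0.0154 [0.2 0.4 0.2] [-0.026  0.036  0.057] j6 -0.3
302 [113, 113, 112, 111, 110, 113, 112, 114, 116, 118, 117, 115, 104, 104, 103, 199, 121, 118, 84, 84, 127, 169, 166, 167, 165, 161, 164, 166, 165, 164]
325 [116, 121, 118, 118, 119, 123, 122, 123, 118, 125, 180, 174, 170, 103, 86, 90, 174, 170, 164, 168, 166, 165, 161, 163, 167, 165, 159, 85, 80, 81]
345 [117, 121, 124, 119, 117, 121, 119, 120, 119, 116, 118, 120, 118, 120, 124, 157, 121, 118, 91, 85, 105, 170, 167, 164, 164, 165, 166, 167, 168, 167]
```

Emit:
{"fn": "play_rows", "kwargs": {"moves": [[[0, 0, 0.3, 4, 0.82], [0, 0, 0.3, 4, 0.82], [0, 0, 0.3, 4, 0.82], [0, 0, 0.3, 4, 0.82], [0, 0, 0.3, 4, 0.82], [0, 0, 0.3, 4, 0.82], [0, 0, 0.3, 4, 0.82], [0, 0, 0, 0, 0.82]]]}}

```text
clock: 24.58
tool_pos: [0.5301, 0.19, 0.0777]
tool_rot: [-180.0, -0.0, -82.6]
force: [0.5, -0.8, -0.5]
width: 0.0155
grasp_force: 0.0
```

```bash
python3 chk.py m
```

```text
24.575 [0.5301 0.19   0.0777] yaw -82.6 w 0.0155 [ 0.5 -0.8 -0.5] [0.017 0.004 0.034] j6 -28.2
302 [116, 116, 118, 116, 113, 115, 116, 117, 118, 117, 120, 122, 120, 118, 116, 137, 216, 117, 83, 67, 128, 171, 166, 166, 161, 160, 161, 163, 162, 162]
325 [116, 118, 117, 119, 118, 116, 114, 111, 119, 117, 116, 133, 206, 96, 84, 69, 176, 164, 161, 166, 164, 162, 160, 161, 163, 163, 138, 83, 78, 79]
345 [113, 112, 112, 116, 115, 114, 112, 114, 118, 121, 115, 111, 114, 115, 113, 98, 114, 214, 146, 83, 102, 171, 163, 163, 162, 162, 162, 163, 165, 164]
```

Emit:
{"fn": "play_rows", "kwargs": {"moves": [[[0, 0, 0.3, 4, 0.82], [0, 0, 0.3, 4, 0.82], [0, 0, 0.3, 4, 0.82], [0, 0, 0.3, 4, 0.82], [0, 0, 0, 0, 0.82]]]}}

```text
clock: 25.25
tool_pos: [0.5301, 0.19, 0.0765]
tool_rot: [-180.0, -0.0, -98.6]
force: [-0.3, 0.3, 0.9]
width: 0.0153
grasp_force: 0.0
```

```bash
python3 chk.py n
```

```text
25.25 [0.5301 0.19   0.0765] yaw -98.6 w 0.0153 [-0.3  0.3  0.9] [-0.007  0.021 -0.015] j6 -44.2
302 [123, 116, 115, 118, 119, 118, 117, 116, 115, 118, 118, 117, 119, 120, 123, 136, 110, 102, 85, 84, 135, 173, 166, 165, 161, 159, 161, 164, 163, 162]
325 [116, 119, 123, 118, 114, 116, 118, 116, 116, 116, 114, 114, 134, 91, 69, 70, 175, 163, 164, 165, 165, 161, 159, 162, 164, 162, 142, 82, 77, 78]
345 [111, 111, 111, 110, 110, 109, 110, 110, 110, 112, 112, 109, 110, 112, 113, 117, 117, 98, 84, 69, 98, 168, 163, 162, 162, 162, 162, 163, 166, 165]
```

Emit:
{"fn": "play_rows", "kwargs": {"moves": [[[0, 0, 0.3, 3, 0.82], [0, 0, 0.3, 3, 0.82], [0, 0, 0.3, 3, 0.82], [0, 0, 0, 0, 0.82]]]}}

```text
clock: 25.8
tool_pos: [0.5302, 0.19, 0.0757]
tool_rot: [-180.0, 0.0, -107.6]
force: [0.4, 0.2, 0.9]
width: 0.0151
grasp_force: 0.1
```

```bash
python3 chk.py o
```

```text
25.8 [0.5302 0.19   0.0757] yaw -107.6 w 0.0151 [0.4 0.2 0.9] [-0.    -0.049  0.017] j6 -53.2
302 [117, 122, 124, 121, 114, 117, 118, 115, 119, 118, 115, 115, 118, 118, 117, 119, 128, 122, 86, 67, 131, 175, 166, 164, 161, 159, 161, 164, 164, 163]
325 [116, 114, 113, 115, 119, 122, 115, 112, 114, 116, 99, 98, 101, 97, 81, 86, 170, 166, 163, 165, 166, 162, 160, 162, 164, 163, 138, 80, 77, 77]
345 [106, 109, 108, 108, 107, 109, 109, 107, 108, 107, 110, 109, 110, 107, 108, 100, 101, 110, 100, 77, 90, 157, 163, 163, 162, 163, 163, 164, 165, 165]
```

Emit:
{"fn": "play_rows", "kwargs": {"moves": [[[0, 0, 0, 2.5, 0.82], [0, 0, 0, 2.5, 0.82], [0, 0, 0, 0, 0.82]]]}}

```text
clock: 26.22
tool_pos: [0.53, 0.1899, 0.0755]
tool_rot: [180.0, -0.0, -112.6]
force: [0.5, 0.1, -0.1]
width: 0.0157
grasp_force: 0.1
```

```bash
python3 chk.py p
```

```text
26.225 [0.53   0.1899 0.0755] yaw -112.6 w 0.0157 [ 0.5  0.1 -0.1] [ 0.052 -0.023 -0.012] j6 -58.3
302 [117, 115, 118, 126, 121, 116, 117, 119, 117, 119, 117, 117, 113, 115, 120, 116, 129, 123, 109, 86, 132, 174, 167, 165, 163, 160, 161, 164, 166, 162]
325 [115, 115, 114, 112, 113, 113, 117, 110, 101, 102, 112, 114, 129, 85, 73, 83, 174, 165, 166, 168, 165, 162, 161, 162, 164, 164, 139, 78, 74, 74]
345 [103, 105, 104, 107, 107, 106, 107, 108, 108, 106, 106, 106, 108, 108, 108, 102, 96, 95, 80, 68, 98, 168, 164, 163, 162, 164, 164, 164, 167, 166]
```

Emit:
{"fn": "play_rows", "kwargs": {"moves": [[[0, 0, 0.2, 2.5, 0.82], [0, 0, 0.2, 2.5, 0.82], [0, 0, 0, 0, 0.82]]]}}

```text
clock: 26.65
tool_pos: [0.5301, 0.19, 0.0752]
tool_rot: [-180.0, 0.0, -117.6]
force: [0.1, 1.3, -0.1]
width: 0.0157
grasp_force: 0.0
```

```bash
python3 chk.py q
```

```text
26.65 [0.5301 0.19   0.0752] yaw -117.6 w 0.0157 [ 0.1  1.3 -0.1] [-0.011 -0.01  -0.074] j6 -63.3
302 [118, 116, 116, 120, 125, 119, 116, 118, 118, 117, 120, 118, 117, 115, 116, 118, 140, 147, 83, 78, 148, 175, 168, 167, 163, 162, 163, 165, 166, 163]
325 [112, 114, 115, 116, 113, 112, 111, 115, 116, 123, 113, 110, 111, 89, 81, 88, 171, 164, 166, 169, 166, 162, 162, 164, 166, 165, 138, 77, 73, 76]
345 [104, 102, 103, 105, 106, 107, 107, 106, 107, 108, 105, 105, 105, 106, 106, 103, 102, 100, 78, 76, 121, 169, 164, 163, 164, 165, 165, 164, 167, 166]
```

Emit:
{"fn": "play_rows", "kwargs": {"moves": [[[0, 0, 0.2, 2, 0.82], [0, 0, 0.2, 2, 0.82], [0, 0, 0, 0, 0.82]]]}}

```text
clock: 27.08
tool_pos: [0.5303, 0.19, 0.075]
tool_rot: [-180.0, 0.0, -121.8]
force: [0.2, 0.6, 0.9]
width: 0.0153
grasp_force: 1.1
```

```bash
python3 chk.py r
```

```text
27.075 [0.5303 0.19   0.075 ] yaw -121.8 w 0.0153 [0.2 0.6 0.9] [-0.009  0.022  0.037] j6 -67.4
302 [120, 116, 114, 118, 120, 125, 121, 117, 116, 119, 119, 117, 120, 117, 117, 113, 124, 122, 83, 69, 176, 174, 168, 167, 164, 163, 164, 165, 166, 164]
325 [112, 111, 113, 113, 115, 113, 111, 109, 111, 115, 120, 119, 106, 86, 77, 83, 171, 164, 166, 167, 165, 163, 163, 164, 165, 166, 139, 76, 71, 73]
345 [102, 103, 101, 105, 106, 104, 106, 106, 101, 101, 100, 99, 97, 98, 99, 99, 101, 101, 78, 68, 91, 169, 165, 163, 164, 164, 166, 167, 167, 167]
```

Emit:
{"fn": "play_rows", "kwargs": {"moves": [[[0, 0, 0, 1.5, 0.82], [0, 0, 0, 0, 0.82]]]}}

```text
clock: 27.38
tool_pos: [0.5303, 0.19, 0.075]
tool_rot: [-180.0, 0.0, -123.3]
force: [-0.1, -0.2, 2.2]
width: 0.0155
grasp_force: 1.6
```

Run:
```python
from h import *
st=r.read_state();print(st['tool_rot'],st['width'],st['grasp_force'],st['force'].round(2),st['moment'].round(3),st['joint_efforts'].round(3)[5])
# wing direction in wrist image, top face: bright pixels region rows 215..240 ; compare wing edge lines a vs now
for n in 'ijlnpr':
    g=cv2.imread(f'pics/w_{n}.png').mean(2)
    for row in(206,210): 
        d=np.diff(g[row,285:365]);i=np.argsort(-abs(d))[:6];print(n,row,sorted((int(k)+285,int(d[k])) for k in i))
```

```text
[-1.79981482e+02  2.00288848e-02 -1.23266750e+02] 0.015504245456265053 1.6218618373386562 [-0.13 -0.18  2.18] [-0.052  0.007 -0.01 ] -0.187
i 206 [(327, 79), (341, -41), (342, -38), (343, -21), (355, 39), (356, -38)]
i 210 [(334, 77), (350, -48), (351, -47), (357, 101), (359, -57), (360, -35)]
j 206 [(309, 75), (343, -38), (344, -40), (351, 111), (355, -56), (356, -37)]
j 210 [(317, 76), (351, -54), (355, 101), (356, 41), (359, -57), (360, -35)]
l 206 [(291, 66), (295, 98), (296, -65), (297, -67), (351, 96), (362, 113)]
l 210 [(287, 61), (289, -76), (293, 38), (351, -41), (352, -43), (363, 58)]
n 206 [(294, 48), (296, -52), (297, -30), (301, 41), (302, 33), (344, -46)]
n 210 [(289, -47), (290, -20), (292, 42), (294, 24), (351, -34), (352, -32)]
p 206 [(296, -23), (301, 61), (302, 39), (343, -24), (344, -45), (345, -26)]
p 210 [(289, -35), (292, 47), (294, 30), (351, -31), (352, -36), (363, 24)]
r 206 [(296, -32), (300, 57), (301, 48), (343, -26), (344, -50), (349, 18)]
r 210 [(289, -23), (292, 44), (293, 15), (294, 25), (351, -32), (352, -35)]
```

Grip force (1.6 N) and last-joint torque (0.19 N m) have begun to rise at about 133° of plug rotation, which is what 10.5 mm at the 28.5 mm lead requires, so this is the stop. I'll back off inside the slack, open, rise and check the seating.

Emit:
{"fn": "play_rows", "kwargs": {"moves": [[[0, 0, 0, -4, 0.82], [0, 0, 0, -3, 0.7], [0, 0, 0, 0, 0.5], [0, 0, 0, 0, 0.5], [0, 0, -10, 0, 0.5], [0, 0, -25, 0, 0.5], [0, 0, -30, 0, 0.5], [0, 0, -30, 0, 0.5], [0, 0, -15, 0, 0.5], [0, 0, 0, 0, 0.5]]]}}

```text
clock: 28.62
tool_pos: [0.5305, 0.1903, 0.1857]
tool_rot: [-179.9, 0.1, -116.3]
force: [-0.1, -0.3, -1.0]
width: 0.0429
grasp_force: 0.0
```

Run:
```python
from h import *
st=r.read_state();print(st['clock'],st['tool_pos'],st['tool_rot'],st['joint_efforts'][5])
w=vision.read_camera('wrist');cv2.imwrite('pics/w_z.png',w);s=vision.read_camera('scene');cv2.imwrite('pics/s_z.png',s)
K,W=cal('wrist',st);y=np.radians(st['tool_rot'][2]);tx=np.array([np.cos(y),np.sin(y)]);c=np.array([.5302,.1895])
for h in(-50,0,5,10,34): print(h,[proj(K,W,[*(c+tx*q/1000),.085+h/1000]).round(1).tolist() for q in(29,-29)])
g=w.mean(2);print('wrist col',[int(x) for x in g[60:260:1,int(proj(K,W,[*c,.09])[0])-14]])
g=s.mean(2)
print(g[210:264,351:392:3].round().astype(int))
```

```text
28.625 [0.5305434  0.19032359 0.18569656] [-1.79944697e+02  1.12146664e-01 -1.16256096e+02] -0.0027735082403523847
-50 [[322.1, 148.8], [322.2, 203.4]]
0 [[321.9, 158.2], [322.1, 221.1]]
5 [[321.9, 159.3], [322.1, 223.2]]
10 [[321.9, 160.5], [322.0, 225.3]]
34 [[321.8, 166.8], [322.0, 236.8]]
wrist col [15, 16, 15, 15, 16, 13, 14, 15, 16, 14, 16, 17, 174, 235, 243, 248, 249, 249, 249, 249, 249, 249, 249, 249, 249, 249, 249, 249, 249, 249, 249, 248, 249, 249, 249, 249, 247, 186, 78, 117, 128, 134, 138, 143, 140, 140, 138, 138, 137, 137, 136, 135, 134, 134, 132, 132, 130, 131, 129, 129, 127, 128, 125, 122, 118, 115, 91, 72, 126, 140, 140, 248, 248, 248, 248, 248, 247, 248, 247, 247, 247, 247, 247, 247, 247, 247, 247, 247, 247, 247, 247, 247, 247, 247, 225, 136, 128, 131, 127, 129, 128, 128, 126, 100, 185, 184, 186, 184, 182, 182, 184, 186, 186, 185, 184, 185, 188, 187, 180, 184, 185, 183, 181, 179, 176, 175, 180, 183, 177, 176, 176, 177, 180, 180, 182, 183, 182, 180, 180, 179, 178, 182, 181, 152, 86, 86, 86, 86, 85, 85, 85, 84, 84, 86, 88, 85, 85, 86, 142, 244, 245, 245, 244, 244, 244,
[... 2632 characters left out ...]
9 218 122 110  92  95  93  91  94 111 200 249  20]
 [249 249 202 122 124  96  93  93  92  95 124 215 249 121]
 [249 249 187 120 125 115 108  98  98 119 127 219 249 219]
 [249 249 173 121 125 127 125 124 120 129 126 228 249 246]
 [249 249 162 121 127 128 131 132 129 128 126 239 249 249]
 [249 249 162 123 127 129 132 130 129 129 125 228 249 249]
 [249 249 160 125 126 131 131 131 127 130 124 178 236 242]
 [249 249 178 124 127 131 129 130 128 130 121 146 178 195]
 [249 249 189 127 131 129 131 129 128 127 122 146 146 150]
 [249 249 205 129 128 126 130 129 130 127 123 147 148 148]
 [249 249 235 125 126 129 131 128 129 125 124 147 146 146]
 [249 249 247 127 127 129 129 128 131 124 125 146 144 147]]
```

Run:
```python
from h import *
a=cv2.imread('pics/scene0.png').mean(2);z=cv2.imread('pics/s_z.png').mean(2)
for u in range(362,381,3): print(u,a[248:260,u].round().astype(int).tolist(),z[248:260,u].round().astype(int).tolist())
w=cv2.imread('pics/w_z.png').mean(2)
for u in(308,322,336): print(u,w[148:172,u].round().astype(int).tolist())
```

```text
362 [215, 231, 243, 229, 167, 126, 125, 125, 128, 129, 127, 127] [92, 93, 91, 104, 118, 124, 123, 124, 126, 127, 125, 126]
365 [129, 208, 240, 240, 243, 230, 168, 127, 128, 129, 128, 130] [94, 93, 91, 93, 94, 104, 119, 124, 130, 129, 128, 132]
368 [132, 131, 147, 228, 241, 243, 234, 177, 129, 130, 133, 129] [90, 93, 92, 93, 93, 93, 112, 127, 130, 132, 133, 131]
371 [130, 127, 126, 166, 238, 245, 243, 203, 135, 129, 130, 132] [85, 86, 91, 91, 94, 96, 99, 125, 132, 131, 130, 131]
374 [134, 126, 127, 130, 167, 229, 241, 197, 130, 129, 132, 131] [91, 90, 89, 89, 91, 94, 95, 115, 130, 133, 131, 131]
377 [173, 178, 149, 129, 193, 237, 225, 163, 130, 129, 130, 128] [94, 93, 91, 93, 92, 92, 110, 125, 130, 127, 129, 127]
380 [244, 243, 242, 241, 238, 207, 146, 128, 127, 126, 127, 125] [93, 94, 95, 93, 96, 109, 122, 130, 129, 126, 126, 125]
308 [247, 247, 247, 247, 247, 243, 156, 128, 129, 130, 128, 128, 127, 127, 121, 146, 187, 185, 185, 183, 181, 182, 185, 185]
322 [247, 194, 128, 125, 126, 126, 126, 126, 122, 126, 138, 91, 175, 181, 188, 186, 183, 185, 173, 89, 84, 87, 87, 89]
336 [248, 248, 248, 247, 229, 118, 115, 117, 117, 119, 117, 113, 109, 99, 130, 179, 182, 184, 181, 182, 182, 185, 184, 184]
```

The flange sits within about 1 mm of the rim, at the limit of what the image can resolve. I'll re-engage loosely and gently confirm the firm stop.

Emit:
{"fn": "play_rows", "kwargs": {"moves": [[[0, 0, 30, 0, 0.5], [0, 0, 40, 0, 0.5], [0, 0, 25, 0, 0.5], [0, 0, 10, 0, 0.5], [0, 0, 6, 0, 0.5], [0, 0, 0, 0, 0.7], [0, 0, 0, 0, 0.82], [0, 0, 0, 0, 0.82], [0, 0, 0, 2, 0.82], [0, 0, 0, 2, 0.82], [0, 0, 0, 1, 0.82], [0, 0, 0, 0, 0.82]]]}}

```text
clock: 30.22
tool_pos: [0.5301, 0.19, 0.0738]
tool_rot: [180.0, -0.0, -121.3]
force: [-0.4, -0.6, 0.4]
width: 0.0152
grasp_force: 0.0
```

```bash
cat > t.py <<'E'
from h import *
st=r.read_state();print(st['clock'],st['tool_pos'].round(4),st['tool_rot'][2].round(2),'w',round(st['width'],4),'g',round(st['grasp_force'],2),st['force'].round(1),st['moment'].round(3),'e6',st['joint_efforts'][5].round(3))
E
python3 t.py
```

```text
30.225 [0.5301 0.19   0.0738] -121.26 w 0.0152 g 0.0 [-0.4 -0.6  0.4] [0.007 0.01  0.01 ] e6 -0.11
```

Emit:
{"fn": "play_rows", "kwargs": {"moves": [[[0, 0, 0, 1, 0.82], [0, 0, 0, 1, 0.82], [0, 0, 0, 0, 0.82]]]}}

```text
clock: 30.6
tool_pos: [0.5302, 0.19, 0.0738]
tool_rot: [-180.0, 0.0, -123.3]
force: [0.3, -0.7, 0.4]
width: 0.0158
grasp_force: 0.5
```

```bash
python3 t.py
```

```text
30.6 [0.5302 0.19   0.0738] -123.26 w 0.0158 g 0.49 [ 0.3 -0.7  0.4] [-0.005 -0.167  0.031] e6 -0.117
```

Emit:
{"fn": "play_rows", "kwargs": {"moves": [[[0, 0, 0, 1, 0.82], [0, 0, 0, 0, 0.82]]]}}

```text
clock: 30.85
tool_pos: [0.5301, 0.19, 0.0738]
tool_rot: [180.0, -0.0, -124.3]
force: [0.1, 0.0, 0.3]
width: 0.0153
grasp_force: 0.6
```

```bash
python3 t.py
```

```text
30.85 [0.5301 0.19   0.0738] -124.26 w 0.0153 g 0.58 [0.1 0.  0.3] [-0.036 -0.085 -0.019] e6 -0.113
```

Emit:
{"fn": "play_rows", "kwargs": {"moves": [[[0, 0, 0, 1, 0.82], [0, 0, 0, 0, 0.82]]]}}

```text
clock: 31.1
tool_pos: [0.5301, 0.19, 0.0738]
tool_rot: [180.0, -0.0, -125.3]
force: [-0.0, -0.1, 0.7]
width: 0.015
grasp_force: 0.7
```

```bash
python3 t.py
```

```text
31.1 [0.5301 0.19   0.0738] -125.27 w 0.015 g 0.65 [-0.  -0.1  0.7] [0.025 0.    0.005] e6 -0.115
```

Torque isn't rising, so the plug was still turning and not yet at its stop. Continuing in small steps.

Emit:
{"fn": "play_rows", "kwargs": {"moves": [[[0, 0, 0.1, 1, 0.82], [0, 0, 0.1, 1, 0.82], [0, 0, 0, 0, 0.82]]]}}

```text
clock: 31.48
tool_pos: [0.5302, 0.19, 0.0737]
tool_rot: [-180.0, 0.0, -127.3]
force: [-0.5, 0.6, 1.2]
width: 0.0156
grasp_force: 1.2
```

```bash
python3 t.py
```

```text
31.475 [0.5302 0.19   0.0737] -127.26 w 0.0156 g 1.18 [-0.5  0.6  1.2] [-0.043  0.077  0.044] e6 -0.137
```

Emit:
{"fn": "play_rows", "kwargs": {"moves": [[[0, 0, 0.1, 1, 0.82], [0, 0, 0.1, 1, 0.82], [0, 0, 0, 0, 0.82]]]}}

```text
clock: 31.85
tool_pos: [0.5303, 0.1901, 0.0737]
tool_rot: [-180.0, 0.0, -129.3]
force: [-0.0, 0.3, 2.4]
width: 0.0152
grasp_force: 2.0
```

```bash
python3 t.py
```

```text
31.85 [0.5303 0.1901 0.0737] -129.26 w 0.0152 g 1.99 [-0.   0.3  2.4] [-0.03   0.092  0.072] e6 -0.157
```

Emit:
{"fn": "play_rows", "kwargs": {"moves": [[[0, 0, 0, -2, 0.82], [0, 0, -3, 0, 0.82], [0, 0, 0, 1, 0.82], [0, 0, 0, 1, 0.82], [0, 0, 0, 0, 0.82]]]}}

```text
clock: 32.48
tool_pos: [0.5301, 0.19, 0.0764]
tool_rot: [-180.0, 0.0, -129.3]
force: [0.3, -0.1, 0.0]
width: 0.0155
grasp_force: 0.8
```

```bash
python3 t.py
```

```text
32.475 [0.5301 0.19   0.0764] -129.26 w 0.0155 g 0.79 [ 0.3 -0.1  0. ] [ 0.01  -0.086  0.02 ] e6 -0.128
```

Emit:
{"fn": "play_rows", "kwargs": {"moves": [[[0, 0, 0, 1, 0.82], [0, 0, 0, 1, 0.82], [0, 0, 0, 0, 0.82]]]}}

```text
clock: 32.85
tool_pos: [0.5302, 0.19, 0.0764]
tool_rot: [-180.0, 0.0, -131.3]
force: [0.1, 0.3, 0.2]
width: 0.0158
grasp_force: 2.1
```

```bash
python3 t.py
```

```text
32.85 [0.5302 0.19   0.0764] -131.26 w 0.0158 g 2.06 [0.1 0.3 0.2] [-0.036 -0.144 -0.014] e6 -0.168
```

```bash
python3 chk.py v | head -1
python3 - <<'E'
from h import *
for n in 'iklnopqrv':
    g=cv2.imread(f'pics/w_{n}.png',0)[200:262,290:356]
    L=cv2.createLineSegmentDetector(0).detect(g)[0][:,0]
    o=[]
    for x1,y1,x2,y2 in L:
        l=np.hypot(x2-x1,y2-y1);a=np.degrees(np.arctan2(x2-x1,y2-y1));a=(a+90)%180-90
        if l>10 and abs(a)<35:o.append((round(float(a),1),round(float(l)),round(float((x1+x2)/2+290)),round(float((y1+y2)/2+200))))
    print(n,sorted(o,key=lambda t:-t[1])[:6])
E
```

```text
32.85 [0.5302 0.19   0.0764] yaw -131.3 w 0.0158 [0.1 0.3 0.2] [-0.036 -0.144 -0.014] j6 -76.9
i [(-0.5, 11, 338, 255), (5.4, 11, 343, 255), (-7.3, 11, 303, 255), (0.7, 11, 307, 255)]
k [(9.0, 15, 329, 222), (-0.3, 11, 338, 255), (5.5, 11, 343, 255), (8.2, 11, 306, 255), (-3.9, 11, 302, 255)]
l [(9.3, 19, 330, 223), (6.0, 11, 306, 255), (-0.6, 11, 338, 255), (6.3, 11, 343, 255), (-4.1, 11, 302, 255), (5.5, 11, 334, 255)]
n [(7.4, 22, 305, 250), (-8.9, 22, 304, 226), (-17.8, 11, 333, 227), (-0.4, 11, 338, 255), (5.0, 11, 343, 255), (-3.9, 11, 302, 255)]
o [(-8.9, 21, 304, 226), (24.4, 14, 330, 219), (-0.5, 11, 338, 255), (5.3, 11, 343, 255), (-3.9, 11, 302, 255), (9.3, 10, 306, 256)]
p [(8.1, 22, 305, 250), (-8.9, 19, 305, 225), (6.2, 11, 343, 255), (-0.1, 11, 338, 255), (-3.0, 11, 302, 255)]
q [(7.9, 23, 305, 249), (-8.5, 20, 304, 226), (-0.5, 11, 338, 255), (5.0, 11, 343, 255), (-1.3, 11, 302, 255)]
r [(9.5, 22, 305, 250), (-9.5, 21, 304, 227), (0.0, 11, 338, 255), (5.2, 11, 343, 255), (-3.8, 11, 302, 255)]
v [(-9.3, 18, 304, 224), (9.6, 12, 306, 255), (-0.3, 11, 338, 255), (5.8, 11, 343, 255), (-4.1, 11, 302, 255)]
```

The wing angle relative to the gripper is unchanged (−9°), so the plug has been turning with it all along. I'll carry on in 1–2° steps.

Emit:
{"fn": "play_rows", "kwargs": {"moves": [[[0, 0, 0, 1, 0.82], [0, 0, 0, 1, 0.82], [0, 0, 0, 0, 0.82]]]}}

```text
clock: 33.28
tool_pos: [0.5301, 0.19, 0.0764]
tool_rot: [-180.0, 0.0, -133.3]
force: [0.0, -0.9, -0.1]
width: 0.0155
grasp_force: 5.9
```

```bash
cat > t2.py <<'E'
from h import *
exec(open('t.py').read().split('\n',1)[1])
g0=vision.read_camera('wrist');g=cv2.cvtColor(g0,cv2.COLOR_BGR2GRAY)[205:245,292:316]
for x1,y1,x2,y2 in cv2.createLineSegmentDetector(0).detect(g)[0][:,0]:
    l=np.hypot(x2-x1,y2-y1);a=(np.degrees(np.arctan2(x2-x1,y2-y1))+90)%180-90
    if l>9 and abs(a)<35:print('wing',a.round(1),l.round(),((x1+x2)/2+292).round(1),((y1+y2)/2+205).round(1))
E
python3 t2.py
```

```text
33.275 [0.5301 0.19   0.0764] -133.26 w 0.0155 g 5.92 [ 0.  -0.9 -0.1] [-0.064 -0.125  0.179] e6 -0.294
wing -8.6 18.0 303.5 224.4
```

Emit:
{"fn": "play_rows", "kwargs": {"moves": [[[0, 0, 0, 1, 0.82], [0, 0, 0, 1, 0.82], [0, 0, 0, 0, 0.82]]]}}

```text
clock: 33.7
tool_pos: [0.5302, 0.19, 0.0765]
tool_rot: [-180.0, 0.0, -135.2]
force: [-0.1, -0.3, -0.2]
width: 0.0153
grasp_force: 12.0
```

```bash
python3 t2.py
```

```text
33.7 [0.5302 0.19   0.0765] -135.25 w 0.0153 g 11.99 [-0.1 -0.3 -0.2] [-0.108 -0.218  0.399] e6 -0.493
wing -9.0 20.0 302.5 225.7
```

That is the firm stop: the moment rose sharply past yaw −132. The last 2° step was too much, so I'm backing off at once and releasing.

Emit:
{"fn": "play_rows", "kwargs": {"moves": [[[0, 0, 0, -4, 0.82], [0, 0, 0, -4, 0.8], [0, 0, 0, -3, 0.5], [0, 0, 0, 0, 0.5], [0, 0, 0, 0, 0.5], [0, 0, -10, 0, 0.5], [0, 0, -25, 0, 0.5], [0, 0, -30, 0, 0.5], [0, 0, -30, 0, 0.5], [0, 0, -15, 0, 0.5], [0, 0, 0, 0, 0.5], [0, 0, 0, 0, 0.5]]]}}

```text
clock: 35.25
tool_pos: [0.5294, 0.1898, 0.185]
tool_rot: [179.9, -0.1, -124.3]
force: [0.2, 1.1, -0.2]
width: 0.0426
grasp_force: 0.0
```

```bash
python3 t.py
python3 - <<'E'
from h import *
z=vision.read_camera('scene');cv2.imwrite('pics/s_y.png',z);z=z.mean(2);a=cv2.imread('pics/s_z.png').mean(2)
for u in range(362,381,3): print(u,a[250:258,u].round().astype(int).tolist(),z[250:258,u].round().astype(int).tolist())
t0=cv2.imread('pics/scene0.png');d=(cv2.absdiff(t0,cv2.imread('pics/s_y.png')).max(2)>60).astype(np.uint8)
n,l,s,c=cv2.connectedComponentsWithStats(d);print([s[i].tolist() for i in range(1,n) if s[i,4]>15])
E
```

```text
35.25 [0.5294 0.1898 0.185 ] -124.26 w 0.0426 g 0.0 [ 0.2  1.1 -0.2] [0.001 0.07  0.01 ] e6 -0.002
362 [91, 104, 118, 124, 123, 124, 126, 127] [91, 108, 123, 126, 124, 123, 125, 128]
365 [91, 93, 94, 104, 119, 124, 130, 129] [93, 94, 93, 108, 122, 128, 129, 128]
368 [92, 93, 93, 93, 112, 127, 130, 132] [93, 92, 95, 91, 109, 125, 129, 131]
371 [91, 91, 94, 96, 99, 125, 132, 131] [91, 87, 87, 93, 100, 123, 133, 130]
374 [89, 89, 91, 94, 95, 115, 130, 133] [90, 86, 90, 95, 98, 117, 129, 131]
377 [91, 93, 92, 92, 110, 125, 130, 127] [93, 91, 93, 92, 112, 128, 131, 129]
380 [95, 93, 96, 109, 122, 130, 129, 126] [94, 94, 97, 108, 124, 128, 129, 128]
[[363, 0, 210, 86, 11283], [603, 0, 25, 35, 163], [510, 61, 78, 78, 1444], [516, 70, 12, 22, 52], [472, 82, 19, 24, 140], [449, 87, 23, 39, 544], [510, 90, 11, 16, 45], [453, 119, 6, 9, 38], [278, 129, 18, 6, 68], [509, 131, 6, 6, 22], [377, 137, 17, 4, 26], [278, 140, 19, 7, 84], [453, 148, 30, 17, 212], [502, 152, 16, 11, 70], [346, 156, 14, 5, 41], [616, 163, 5, 6, 18], [364, 190, 3, 13, 28], [391, 190, 4, 13, 28], [359, 226, 27, 30, 303], [621, 238, 9, 15, 51], [356, 259, 45, 21, 344]]
```

```bash
python3 -c "
from bench import job
print(job.job_done())"
```

```text
the job is handed in; nothing more can be done
None
```

The plug is screwed to its firm stop in the open port with the flange on the rim to within about 1 mm, then released and handed in at about 35 s; however, my last turning step briefly read about 0.4 N m at the stop, over the 0.3 N m limit, before I backed off.

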